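# Fetch the specimen pot from behind the sample jars

## Task

In the grey caddy the low green-lidded specimen pot stands behind the two tall sample jars: first move both jars out and stand them in the yellow side tray, and with both standing there put the green pot in the middle of the lit disc of the viewing stage. Only then put the jars back in the caddy, each in the middle of the pad of its own colour. Keep jars and pot upright, set them down rather than drop them, and leave the little white pot and the amber vial in the caddy where they are.

Things in the scene. Friction and masses are not known exactly. Their poses are not given: they have to be found in the camera images.
- jar_blue: sample jar with a blue screw lid and a blue band: plain upright white cylinder 45 mm across, lid 46 mm across from 90 mm up, 110 mm tall in all, about 160 g, closed and rigid. Origin: centre of its underside, z up. Starts upright on the blue pad.
- jar_red: sample jar as jar_blue, but with a red lid and a red band. Starts upright on the red pad.
- pot_green: low specimen pot with a green lid: white cylinder 58 mm across, lid 60 mm across (its top 10 mm), 28 mm tall in all, about 70 g, closed and rigid. Origin: centre of its underside, z up. It starts at the far side of the caddy (caddy's +x), midway between the white pot and the vial, its rim about 10 mm from the jars, which stand between it and the robot and leave no room for a gripper's body over it.
- pad_blue: square blue pad, 60 mm by 60 mm, printed flat on the caddy's floor (no height to feel), square to the caddy: the place of the blue jar. Origin: its centre, at floor height. The two pads' centres are 72 mm apart along the caddy's y; which is on which side varies.
- pad_red: square red pad, as pad_blue: the place of the red jar.
- caddy: fixed grey open tray on the table, 180 mm (its x) by 240 mm (its y), floor 5 mm thick, rim 5 mm thick and 18 mm high. Origin: centre of its underside, on the table; x points away from the robot (yaw within 0.2 rad), y to the left, z up.
- tray: fixed yellow open tray on the table, to the left or right of the caddy: 150 mm by 150 mm, floor 5 mm thick, rim 5 mm thick and 18 mm high; room for both jars side by side. Empty at the start. Origin: centre of its underside, z up.
- stage: fixed viewing stage: grey block 150 mm by 150 mm, 28 mm high, with a flat lit disc of pale yellow, 80 mm across, at the centre of its top, inside a thin black ring; the disc's top is 30 mm above the table. On the side of the caddy where the tray is not. A red knob (18 mm across, 12 mm long) sticks out of its side towards the robot. Origin: centre of its underside, z up.
- pot_white: bystander in the caddy: small all-white pot, 36 mm across, 25 mm tall, 94 mm to one side (caddy's y) of the green pot. Origin: centre of its underside. To be left alone.
- vial_amber: bystander in the caddy: small amber vial with a black cap, 32 mm across, 55 mm tall, 94 mm to the other side of the green pot. Origin: centre of its underside. To be left alone.

How it is judged:
By the outcome, as a careful person would: the job done as asked, in the order asked, and still so for the second after the job is handed in, with the robot touching nothing.
It also fails if it takes over 104 s, if anything falls off the work surface, if the arm or the gripper's body presses on something with over 40 N, if the wrist force passes 120 N, or if a joint passes its speed limit or range.

## Robot

A 7-joint arm with a two-finger parallel gripper is mounted at the origin on the work surface. World frame = base frame: x ahead of the robot, y to its left, z up, the work surface at z = 0. Lengths are in m, angles in rad, forces in N, time in s.
With the tool pointing down it reaches from about 0.35 to 0.9 m from the base axis. Payload 7.2 kg.
Tool frame: the origin (TCP) lies at the very end of the fingers, on their centre line; the grasp point (between the pads) lies 19 mm behind it; y points along the fingers, x is the direction in which the jaws open and shut, and the axes are right-handed (so a half turn about y gives the same grasp; the last joint's range is limited). The gripper opens to 88 mm and grips with 3 to 60 N. Pads are 20 mm wide; open, the fingers measure 115 mm over their backs; the gripper's body (75 mm by 178 mm) begins 61 mm behind the grasp point.
Start: joints at [1.161, 0.411, -0.013, 1.596, 0.006, 1.134, -0.082], TCP at [0.209, -0.589, 0.192] pointing down, gripper open.
Joint ranges: [-2.95, 2.95], [-0.29, 1.99], [-1.47, 1.44], [0.14, 2.54], [-1.03, 4.17], [0.13, 1.85], [-2.86, 2.86]. Speed limits (rad/s): [2.39, 2.39, 3.01, 3.01, 3.14, 3.14, 3.14].

## Interface

Orientations are given as a 3x3 rotation matrix whose columns are the frame's x, y, z axes.
In Python, from plant import robot, optics, order gives the robot as it stands. The module is installed in compiled form; this text tells all that it offers.
- The arm moves only by the tool step_arm, never from a script. Its argument "motion" is a list of rows, each an object with "grip": the closure in counts, from 0 (fully open) to 255 (shut); "delta_pos": the shift along the tool's x, y, z in mm, a list of three; "delta_rot": the turn, a rotation vector about the tool's x, y, z in rad, a list of three. A call has 1 to 20 rows; each row shifts and turns the commanded pose from where the row before left it, along the tool's axes as they then stand; what a row does not reach is not made up. A row lasts 1/12 s, in which the tool goes at most 41.7 mm and 7.16 degrees, less where a joint would pass 70% of its speed; a pose out of reach is approached as far as the arm can. A call is refused whole if a number of a shift passes 41.7 or a number of a turn 0.125, either way. A call with a gripper value outside its range is refused whole. The fingers move at their own pace and stop on an object; "squeeze" is the grip in N (left out, the last holds). Time passes only in rows, so rows that do not move let the fingers close. It gives the time, the measured TCP pose, the force and the opening at its end, in the units of the state.
- robot.get_state(): the state, without advancing time (a new reading comes with each control period).
- optics.read_camera(name): name is "side" or "top" or "wrist"; returns the picture (400x640x3 uint8, red, green, blue); there is no depth.
- optics.camera_info(name): a dict with "fx", "fy", "cx", "cy" (pixels), "R" (3x3) and "t" (3): a world point X has camera coordinates R X + t. Camera axes: x right, y down, z forward; pixel columns grow to the right and rows downward; lengths in m; the calibration is good to about 2 mm. A picture is of the moment at which its call begins: read the wrist's pose just before it. camera_info takes no time and is no camera call; for the wrist camera it gives the pose at the moment of the call.
- order.finish_job(): hands the job in, once; it reports no verdict.
The state is a dict: "time_s": time; "qpos": joint angles; "joint_vel": joint speeds; "tau": joint torques, N m; "position": TCP position; "eef_rot": TCP orientation; "wrist_force": force on the tool from outside, world axes, zero at the start; "moment": the same for the moment, N m; "grip_width": finger opening in m.
Only numpy, scipy, OpenCV 4.12 (cv2) and the standard library are available. Lean on these libraries where they do the work, as an engineer would, in place of code of your own. Each camera call takes 0.05 s, during which the arm holds its last target.

## Working session

There is one attempt and no reset: what is moved stays moved. The work goes in short steps, Python scripts to look and compute and a tool call to move; the robot and the scene stay as the last step left them, time stands still between calls to the robot, and variables do not carry over. Pictures are saved under pics/ and viewed, and the job is handed in when it is done.

Besides the shell and the picture viewer there is one more tool, called after "Request:" as name(argument=value, ...) on one line, values as JSON. step_arm: Moves the arm, as the interface text tells. Its arguments: {"type":"object","properties":{"motion":{"type":"array","items":{"type":"object","properties":{"grip":{"type":"number"},"delta_pos":{"type":"array","items":{"type":"number"}},"delta_rot":{"type":"array","items":{"type":"number"}}}}},"squeeze":{"type":"number"}},"required":["motion"]}

```bash
mkdir -p pics; python3 - <<'E'
from plant import robot, optics, order
import cv2, numpy as np
np.set_printoptions(precision=4,suppress=True)
s=robot.get_state()
for k,v in s.items(): print(k,np.array(v))
for n in ["top","side"]:
    im=optics.read_camera(n); cv2.imwrite(f"pics/{n}0.png",im[:,:,::-1])
for n in ["top","side","wrist"]: print(n,optics.camera_info(n))
E
```

```text
time_s 0.0
qpos [ 1.1608  0.4119 -0.0127  1.5971  0.0056  1.1343 -0.0822]
joint_vel [ 0.0003  0.0004  0.0007 -0.0005 -0.0005 -0.0004  0.0002]
tau [  0.0003 -58.7962   0.6419 -29.1077  -0.0538   0.0183   0.0002]
position [ 0.2093 -0.5883  0.1916]
eef_rot [[ 0.3352 -0.0007  0.9421]
 [-0.9421  0.0016  0.3352]
 [-0.0017 -1.     -0.0001]]
wrist_force [-1.0994 -0.5974  0.4368]
moment [ 0.0069 -0.0029 -0.0126]
grip_width 0.08769874309040696
top {'fx': 383.93506845792166, 'fy': 383.93506845792166, 'cx': 321.94008619220654, 'cy': 199.86362142296414, 'R': array([[ 0.1795, -0.9837, -0.0056],
       [-0.9642, -0.1748, -0.1995],
       [ 0.1953,  0.0412, -0.9799]]), 't': array([-0.0723,  0.534 ,  0.8599])}
side {'fx': 426.82282742473325, 'fy': 426.82282742473325, 'cx': 319.8032315603967, 'cy': 195.157687284831, 'R': array([[-0.9882, -0.1521,  0.0164],
       [-0.1249,  0.7398, -0.6611],
       [ 0.0884, -0.6554, -0.7501]]), 't': array([0.5263, 0.0975, 0.9078])}
wrist {'fx': 325.51558299091704, 'fy': 325.51558299091704, 'cx': 316.88691719927164, 'cy': 199.27557671710318, 'R': array([[ 0.3357, -0.942 , -0.0013],
       [-0.8976, -0.3203,  0.3029],
       [-0.2858, -0.1005, -0.953 ]]), 't': array([-0.6245, -0.0376,  0.3916])}
```

View pics/top0.png

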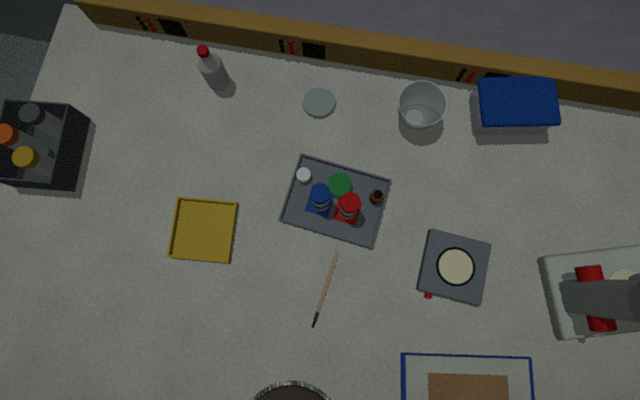

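View pics/side0.png

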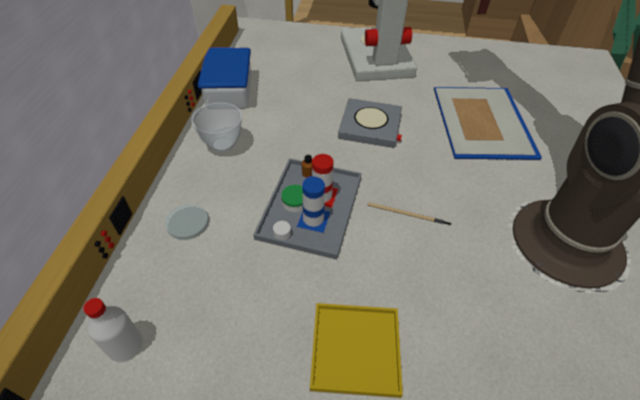

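```bash
cat > h.py <<'E'
import numpy as np, cv2
np.set_printoptions(precision=4,suppress=True)
def ray(ci,u,v):
    d=np.array([(u-ci['cx'])/ci['fx'],(v-ci['cy'])/ci['fy'],1.]); R=np.array(ci['R']);t=np.array(ci['t'])
    return -R.T@t, R.T@d
def plane(ci,u,v,z):
    c,d=ray(ci,u,v); return c+d*(z-c[2])/d[2]
def tri(obs):
    A=np.zeros((3,3));b=np.zeros(3);rs=[]
    for ci,u,v in obs:
        c,d=ray(ci,u,v); d=d/np.linalg.norm(d); P=np.eye(3)-np.outer(d,d); A+=P;b+=P@c; rs.append((c,d))
    X=np.linalg.solve(A,b)
    return X,[np.linalg.norm((np.eye(3)-np.outer(d,d))@(X-c)) for c,d in rs]
def proj(ci,X):
    p=np.array(ci['R'])@np.array(X)+np.array(ci['t']); return np.array([ci['fx']*p[0]/p[2]+ci['cx'],ci['fy']*p[1]/p[2]+ci['cy']])
def crop(im,x0,y0,x1,y1,k,name):
    c=cv2.resize(im[y0:y1,x0:x1,::-1],None,fx=k,fy=k,interpolation=cv2.INTER_CUBIC)
    for x in range((x0+9)//10*10,x1,10):
        cv2.line(c,((x-x0)*k,0),((x-x0)*k,6),(0,255,255),1); 
        if x%20==0: cv2.putText(c,str(x),((x-x0)*k,16),0,.35,(0,255,255),1)
    for y in range((y0+9)//10*10,y1,10):
        cv2.line(c,(0,(y-y0)*k),(6,(y-y0)*k),(0,255,255),1)
        if y%20==0: cv2.putText(c,str(y),(8,(y-y0)*k+4),0,.35,(0,255,255),1)
    cv2.imwrite(name,c)
E
python3 - <<'E'
import cv2; from h import *
t=cv2.imread('pics/top0.png')[:,:,::-1]; s=cv2.imread('pics/side0.png')[:,:,::-1]
crop(t,270,145,400,255,6,'pics/t_c.png')
crop(s,250,145,370,260,5,'pics/s_c.png')
crop(t,410,220,500,310,6,'pics/t_s.png')
crop(t,160,190,245,270,6,'pics/t_t.png')
E
```

```text
(no output)
```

View pics/t_c.png

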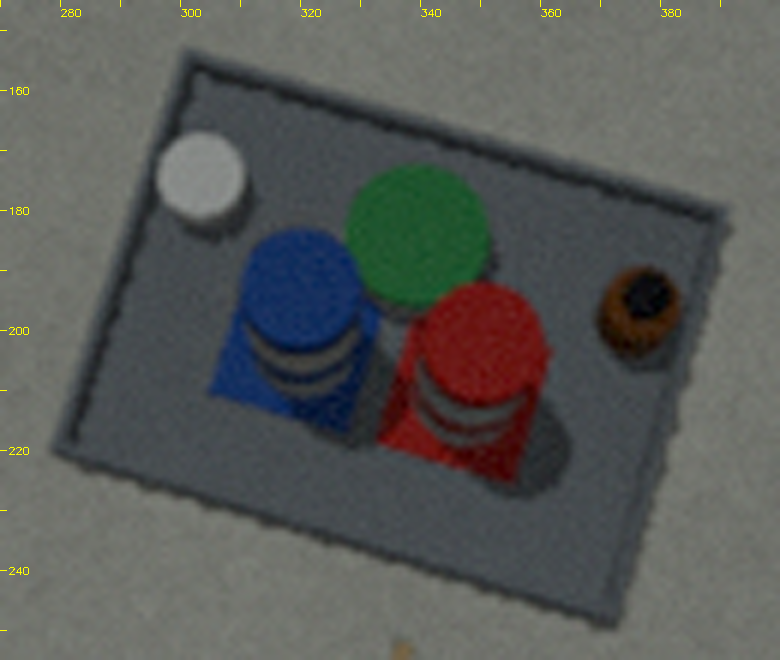

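View pics/s_c.png

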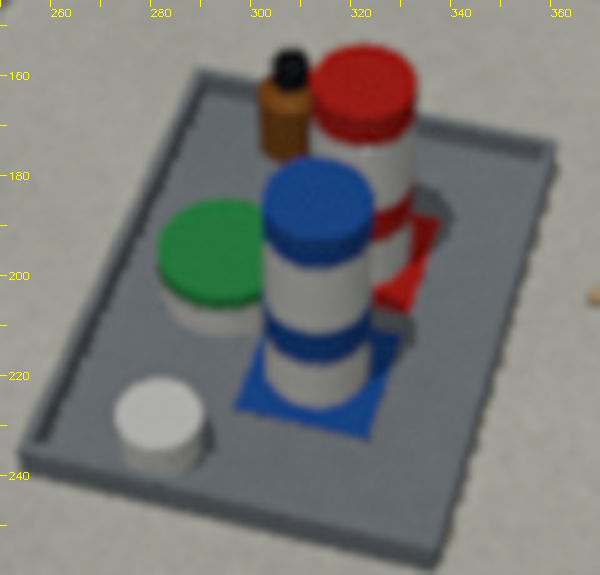

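View pics/t_s.png

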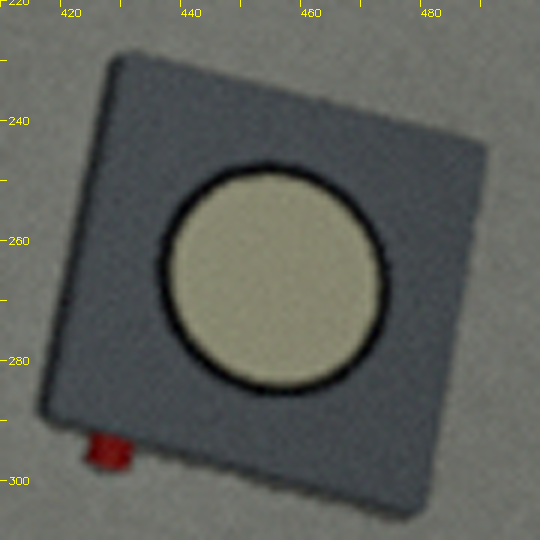

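View pics/t_t.png

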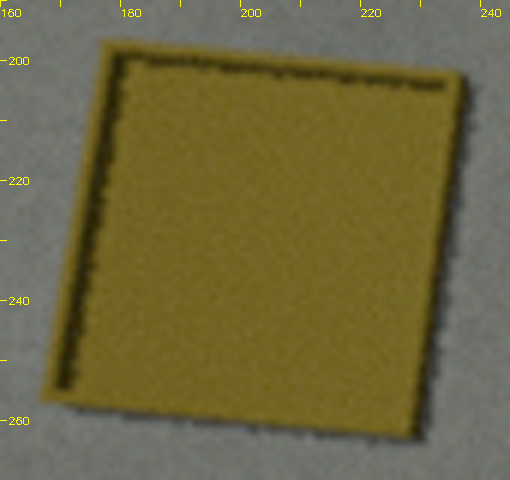

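```bash
python3 - <<'E'
import cv2; from h import *
from plant import optics
t=cv2.imread('pics/top0.png')[:,:,::-1]; s=cv2.imread('pics/side0.png')[:,:,::-1]
crop(s,330,90,410,155,8,'pics/s_s.png'); crop(s,300,295,410,400,6,'pics/s_t.png')
T=optics.camera_info('top');S=optics.camera_info('side')
for n,a,b in [('blue',(320.5,193),(313.7,184.6)),('red',(351.1,202.2),(322.8,161.6)),('green',(339.8,184),(294.4,195)),
 ('cNL',(301.2,153.3),(254,236)),('cNR',(391.3,180),(290,158.6)),('cBR',(372.8,248.5),(361,173.4)),('cBL',(279.2,219.8),(337,255.4))]:
    X,r=tri([(T,*a),(S,*b)]); print(n,X,np.array(r))
for n,p,z in [('blue',(320.5,193),.115),('red',(351.1,202.2),.115),('green',(339.8,184),.033),('disc',(455.7,266.5),.03),
 ('c',(301.2,153.3),.018),('c',(391.3,180),.018),('c',(372.8,248.5),.018),('c',(279.2,219.8),.018),
 ('t',(177.3,197),.018),('t',(237,202.5),.018),('t',(230,262.5),.018),('t',(167.5,256.5),.018)]:
    print(n,plane(T,*p,z))
E
```

```text
blue [0.5423 0.0281 0.1084] [0.0001 0.0001]
red [ 0.5344 -0.0429  0.1059] [0.0001 0.0001]
green [ 0.5916 -0.0107  0.0242] [0.0002 0.0002]
cNL [0.6574 0.1007 0.0068] [0.0007 0.0007]
cNR [ 0.6277 -0.1362  0.0118] [0.0002 0.0002]
cBR [ 0.4509 -0.1172  0.0094] [0.0005 0.0005]
cBL [0.4788 0.1214 0.0083] [0.0001 0.0001]
blue [0.5408 0.0278 0.115 ]
red [ 0.5324 -0.0426  0.115 ]
green [ 0.5893 -0.0107  0.033 ]
disc [ 0.4417 -0.3131  0.03  ]
c [0.6546 0.0993 0.018 ]
c [ 0.6261 -0.1354  0.018 ]
c [ 0.4496 -0.1161  0.018 ]
c [0.4777 0.12   0.018 ]
t [0.4884 0.3806 0.018 ]
t [0.5013 0.2315 0.018 ]
t [0.3553 0.2153 0.018 ]
t [0.3422 0.3667 0.018 ]
```

View pics/s_s.png

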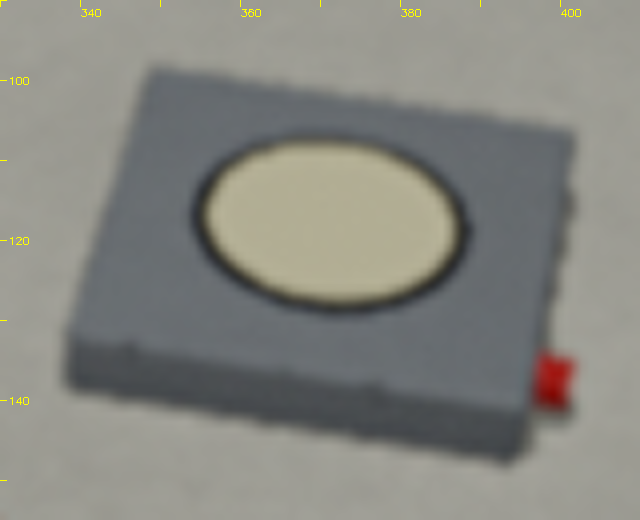

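View pics/s_t.png

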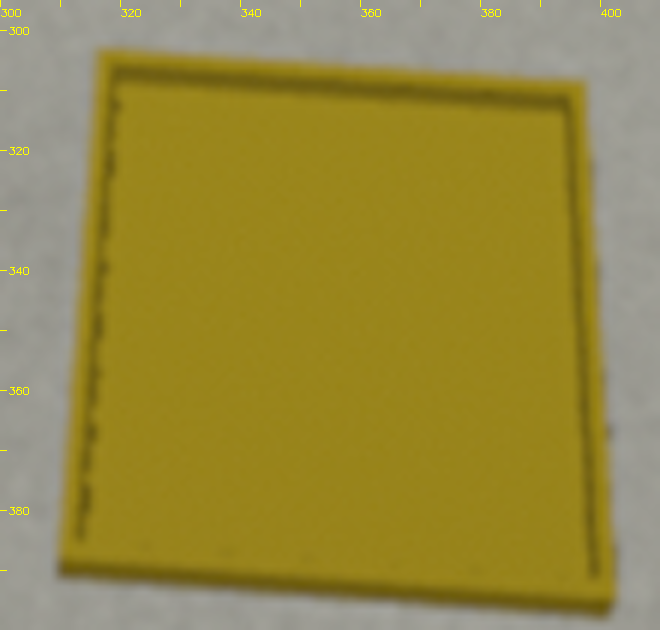

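```bash
python3 - <<'E'
import cv2; from h import *
from plant import optics,robot
T=optics.camera_info('top');S=optics.camera_info('side')
print(proj(T,robot.get_state()['position']),proj(S,robot.get_state()['position']))
o=-0.42
for n,a,b in [('blue',(320.5,193),(313.7,184.6)),('red',(351.1,202.2),(322.8,161.6)),('green',(339.8,184),(294.4,195)),('disc',(455.7,266.5),(372,118)),
 ('cNL',(301.2,153.3),(254,236)),('cNR',(391.3,180),(290,158.6)),('cBR',(372.8,248.5),(361,173.4)),('cBL',(279.2,219.8),(337,255.4)),
 ('t',(177.3,197),(310,389)),('t',(237,202.5),(317,304)),('t',(230,262.5),(397.3,309)),('t',(167.5,256.5),(401.8,395))]:
    a=np.array(a)+o;b=np.array(b)+o
    X,r=tri([(T,*a),(S,*b)]); print(n,X,np.array(r)[0])
for p in [(540,260),(560,340),(620,340),(562,282)]: print(plane(T,*p,0))
im=optics.read_camera('wrist'); cv2.imwrite('pics/w0.png',im[:,:,::-1])
E
```

```text
[624.6908 421.1053] [470.4002  15.8752]
blue [0.5429 0.0291 0.1105] 0.00030384697829205173
red [ 0.5349 -0.0418  0.108 ] 0.0003648100228452175
green [ 0.5921 -0.0095  0.0268] 0.0003589153274652497
disc [ 0.4425 -0.3137  0.0248] 0.00043316042822893336
cNL [0.6577 0.1017 0.0094] 0.0005130663233936914
cNR [ 0.6281 -0.1347  0.0144] 7.689731844385475e-05
cBR [ 0.4517 -0.1157  0.012 ] 0.0007818789768056313
cBL [0.4795 0.1222 0.0109] 0.00012516838330174437
t [0.4902 0.3845 0.0119] 9.422537367280879e-05
t [0.503  0.2345 0.0114] 0.0002488077890915659
t [0.3554 0.219  0.0084] 0.0006533234335680382
t [0.3429 0.3704 0.0121] 7.223516583974248e-05
[ 0.4967 -0.5229  0.    ]
[ 0.3192 -0.5814  0.    ]
[ 0.3444 -0.7189  0.    ]
[ 0.4535 -0.5784  0.    ]
```

View pics/w0.png

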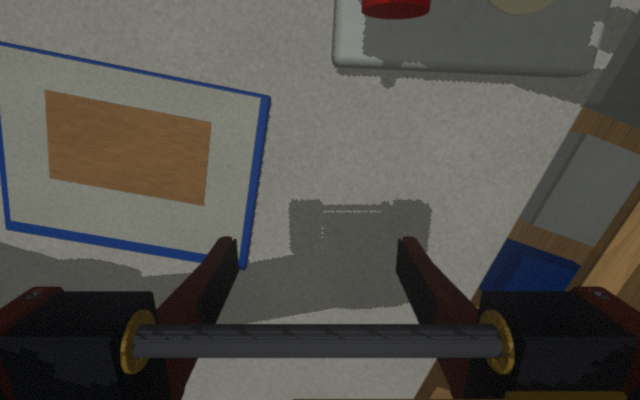

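Request:
step_arm(motion=[{"grip": 0,"delta_pos": [-15,-12,9],"delta_rot": [0,0,0]},{"grip": 0,"delta_pos": [-15,-12,9],"delta_rot": [0,0,0]},{"grip": 0,"delta_pos": [-15,-12,9],"delta_rot": [0,0,0]},{"grip": 0,"delta_pos": [-15,-12,9],"delta_rot": [0,0,0]},{"grip": 0,"delta_pos": [-15,-12,9],"delta_rot": [0,0,0]},{"grip": 0,"delta_pos": [-15,-12,9],"delta_rot": [0,0,0]},{"grip": 0,"delta_pos": [-15,-12,9],"delta_rot": [0,0,0]},{"grip": 0,"delta_pos": [-15,-12,9],"delta_rot": [0,0,0]},{"grip": 0,"delta_pos": [-15,-12,9],"delta_rot": [0,0,0]},{"grip": 0,"delta_pos": [-15,-12,9],"delta_rot": [0,0,0]},{"grip": 0,"delta_pos": [-15,0,9],"delta_rot": [0,-0.1,0]},{"grip": 0,"delta_pos": [-15,0,9],"delta_rot": [0,-0.1,0]},{"grip": 0,"delta_pos": [-5,0,9],"delta_rot": [0,-0.1,0]},{"grip": 0,"delta_pos": [0,0,9],"delta_rot": [0,-0.1,0]},{"grip": 0,"delta_pos": [0,0,0],"delta_rot": [0,-0.1,0]},{"grip": 0,"delta_pos": [0,0,0],"delta_rot": [0,-0.1,0]}])

```text
time_s: 1.48
position: [0.2618, -0.3679, 0.3125]
eef_rot: [[0.812, -0.0, 0.583], [-0.583, -0.0, 0.812], [0.0, -1.0, -0.0]]
wrist_force: [0.5, -0.3, 0.0]
grip_width: 0.0879
```

Request:
step_arm(motion=[{"grip": 0,"delta_pos": [12,0,15],"delta_rot": [0,0,0]},{"grip": 0,"delta_pos": [12,0,15],"delta_rot": [0,0,0]},{"grip": 0,"delta_pos": [12,0,15],"delta_rot": [0,0,0]},{"grip": 0,"delta_pos": [12,0,15],"delta_rot": [0,0,0]},{"grip": 0,"delta_pos": [12,0,15],"delta_rot": [0,0,0]},{"grip": 0,"delta_pos": [12,0,15],"delta_rot": [0,0,0]},{"grip": 0,"delta_pos": [12,0,15],"delta_rot": [0,0,0]},{"grip": 0,"delta_pos": [0,0,0],"delta_rot": [0,-0.1,0]},{"grip": 0,"delta_pos": [0,0,0],"delta_rot": [0,-0.1,0]},{"grip": 0,"delta_pos": [0,0,0],"delta_rot": [0,-0.1,0]},{"grip": 0,"delta_pos": [0,0,0],"delta_rot": [0,-0.1,0]},{"grip": 0,"delta_pos": [0,0,0],"delta_rot": [0,-0.1,0]},{"grip": 0,"delta_pos": [0,0,0],"delta_rot": [0,0,0]}])

```text
time_s: 2.57
position: [0.3911, -0.3329, 0.3122]
eef_rot: [[0.992, -0.0, 0.124], [-0.124, 0.0, 0.992], [-0.0, -1.0, 0.0]]
wrist_force: [0.4, -0.3, 0.4]
grip_width: 0.0878
```

```bash
cat > wshot.py <<'E'
import sys,pickle,cv2; from h import *
from plant import optics,robot
n=sys.argv[1]
s=robot.get_state(); ci=optics.camera_info('wrist'); im=optics.read_camera('wrist')
cv2.imwrite(f'pics/{n}.png',im[:,:,::-1]); pickle.dump(ci,open(f'pics/{n}.pkl','wb'))
print(s['time_s'],s['position'],s['qpos'])
E
python3 wshot.py w1
```

```text
2.5667 [ 0.3911 -0.3329  0.3122] [ 0.8727  0.155  -0.3     1.6658  0.047   1.3284  0.4403]
```

View pics/w1.png

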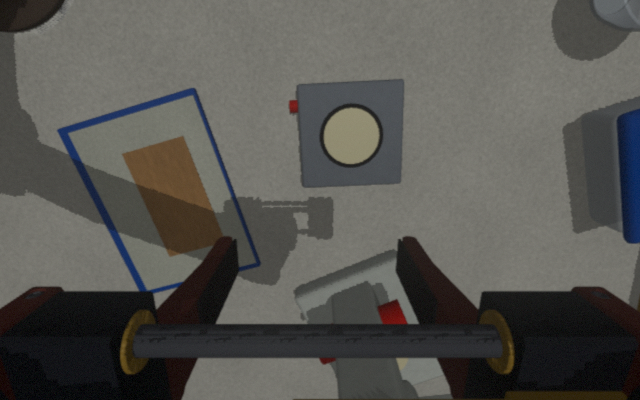

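Request:
step_arm(motion=[{"grip": 0,"delta_pos": [7.5,0,20]},{"grip": 0,"delta_pos": [7.5,0,20]},{"grip": 0,"delta_pos": [7.5,0,20]},{"grip": 0,"delta_pos": [7.5,0,20]},{"grip": 0,"delta_pos": [7.5,0,20]},{"grip": 0,"delta_pos": [7.5,0,20]},{"grip": 0,"delta_pos": [7.5,0,20]},{"grip": 0,"delta_pos": [7.5,0,20]},{"grip": 0,"delta_pos": [7.5,0,20]},{"grip": 0,"delta_pos": [7.5,0,20]},{"grip": 0,"delta_pos": [7.5,0,20]},{"grip": 0,"delta_pos": [7.5,0,20]},{"grip": 0,"delta_pos": [7.5,0,20]},{"grip": 0,"delta_pos": [7.5,0,20]},{"grip": 0,"delta_pos": [0,0,0]}])

```text
invalid input at $.motion[0]: expected keys grip, delta_pos, delta_rot
```

```bash
python3 wshot.py w2; python3 -c "
import cv2; from h import *
crop(cv2.imread('pics/w2.png')[:,:,::-1],230,60,430,260,4,'pics/w2c.png')
crop(cv2.imread('pics/w1.png')[:,:,::-1],280,70,420,200,5,'pics/w1c.png')"
```

```text
2.6167 [ 0.391  -0.333   0.3122] [ 0.8724  0.155  -0.2995  1.6658  0.0469  1.3284  0.4343]
```

View pics/w2.png

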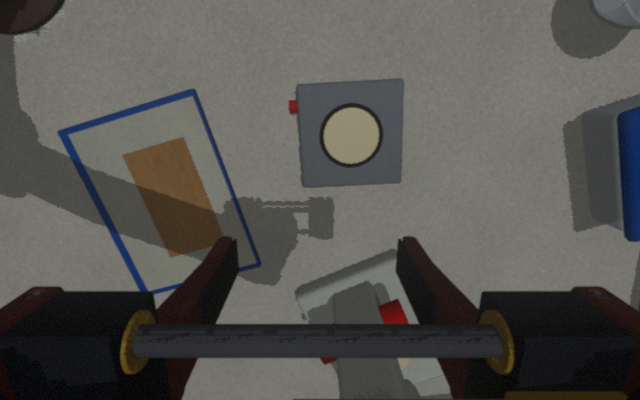

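View pics/w1c.png

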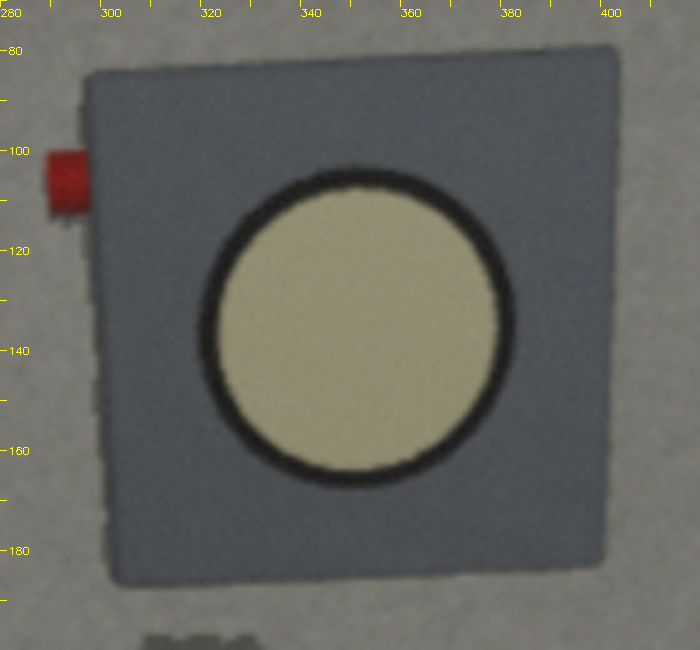

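Request:
step_arm(motion=[{"grip": 0,"delta_pos": [7.5,0,20],"delta_rot": [0,0,0]},{"grip": 0,"delta_pos": [7.5,0,20],"delta_rot": [0,0,0]},{"grip": 0,"delta_pos": [7.5,0,20],"delta_rot": [0,0,0]},{"grip": 0,"delta_pos": [7.5,0,20],"delta_rot": [0,0,0]},{"grip": 0,"delta_pos": [7.5,0,20],"delta_rot": [0,0,0]},{"grip": 0,"delta_pos": [7.5,0,20],"delta_rot": [0,0,0]},{"grip": 0,"delta_pos": [7.5,0,20],"delta_rot": [0,0,0]},{"grip": 0,"delta_pos": [7.5,0,20],"delta_rot": [0,0,0]},{"grip": 0,"delta_pos": [7.5,0,20],"delta_rot": [0,0,0]},{"grip": 0,"delta_pos": [7.5,0,20],"delta_rot": [0,0,0]},{"grip": 0,"delta_pos": [7.5,0,20],"delta_rot": [0,0,0]},{"grip": 0,"delta_pos": [7.5,0,20],"delta_rot": [0,0,0]},{"grip": 0,"delta_pos": [7.5,0,20],"delta_rot": [0,0,0]},{"grip": 0,"delta_pos": [7.5,0,20],"delta_rot": [0,0,0]},{"grip": 0,"delta_pos": [0,0,0],"delta_rot": [0,0,0]}])

```text
time_s: 3.92
position: [0.5326, -0.0642, 0.3124]
eef_rot: [[0.992, 0.001, 0.127], [-0.127, 0.002, 0.992], [0.0, -1.0, 0.002]]
wrist_force: [-0.3, -0.6, -0.2]
grip_width: 0.0877
```

```bash
python3 wshot.py w3; python3 -c "
import cv2; from h import *
crop(cv2.imread('pics/w3.png')[:,:,::-1],220,60,420,260,4,'pics/w3c.png')"
```

```text
3.9167 [ 0.5326 -0.0642  0.3124] [ 0.4609  0.2204 -0.519   1.6051  0.1091  1.3449 -0.199 ]
```

View pics/w3.png

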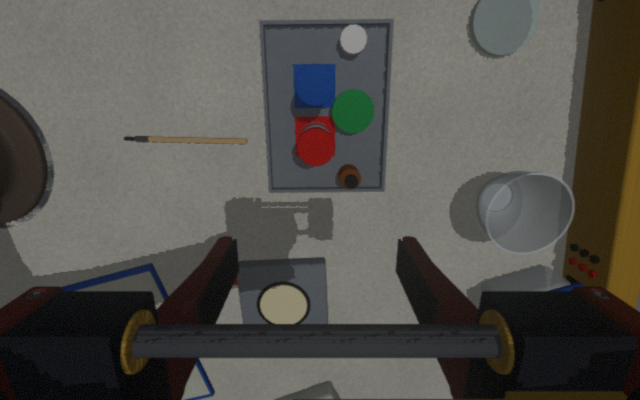

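View pics/w3c.png

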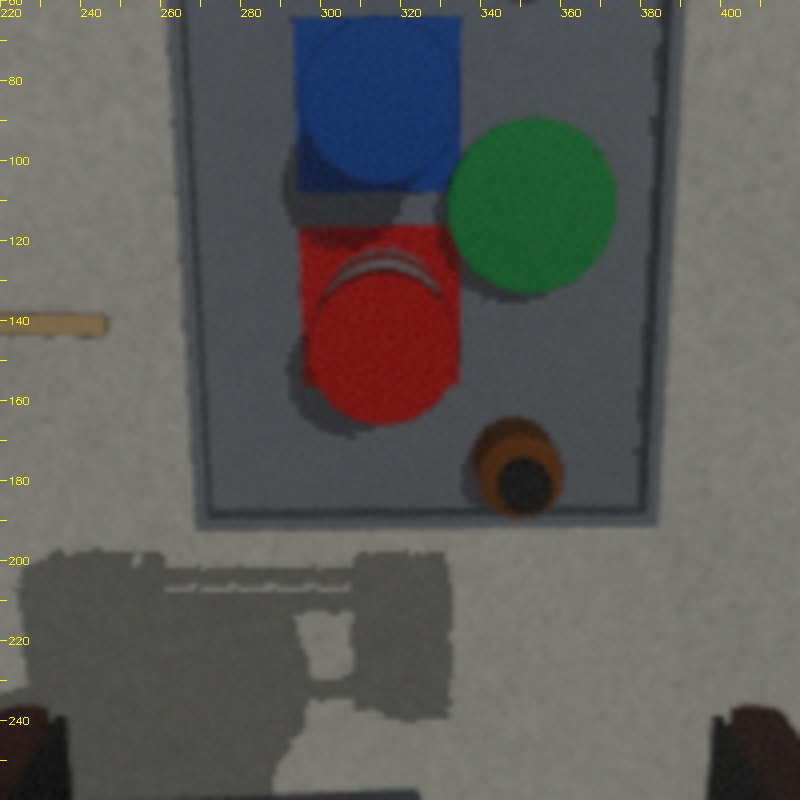

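```bash
python3 - <<'E'
import cv2,pickle; from h import *
from plant import optics
T=optics.camera_info('top');S=optics.camera_info('side')
W=pickle.load(open('pics/w3.pkl','rb'));W1=pickle.load(open('pics/w1.pkl','rb'))
f=lambda x,y:(x/4+220-.375,y/4+60-.375)
print('disc',plane(W1,351.1,135.2,.03), tri([(W1,351.1,135.2),(T,455.3,266.1)]),'side',tri([(W1,351.1,135.2),(S,371.6,117.6)])[0])
print('red',plane(W,*f(379,347),.115),tri([(W,*f(379,347)),(T,350.7,201.8)]),tri([(W,*f(379,347)),(S,322.4,161.2)])[0])
print('green',plane(W,*f(532,205),.033),tri([(W,*f(532,205)),(T,339.4,183.6)]),tri([(W,*f(532,205)),(S,294,194.6)])[0])
for n,p in [('bp',(292,16)),('bp',(462,16)),('bp',(299,192)),('rp',(299,226)),('rp',(462,226)),('rp',(306,385)),('rp',(460,385))]:
    print(n,plane(W,*f(*p),.005))
for p in [(203,530),(655,525)]: print('rim',plane(W,*f(*p),.018))
im=cv2.imread('pics/w3.png')[60:120,280:350]
g=np.clip((im.astype(float)-[60,20,10])*[2,4,4],0,255).astype(np.uint8)
cv2.imwrite('pics/w3b.png',cv2.resize(g,None,fx=8,fy=8,interpolation=cv2.INTER_CUBIC))
E
```

```text
disc [ 0.4431 -0.3098  0.03  ] (array([ 0.4417, -0.3084,  0.0416]), [np.float64(0.00034740450656096965), np.float64(0.00034740450656110523)]) side [ 0.4427 -0.3101  0.0276]
red [ 0.5327 -0.0378  0.115 ] (array([ 0.5333, -0.0401,  0.1102]), [np.float64(0.001786975290272008), np.float64(0.0017869752902720051)]) [ 0.5337 -0.038   0.112 ]
green [ 0.59   -0.0072  0.033 ] (array([ 0.591 , -0.0085,  0.0278]), [np.float64(0.0011319582342793689), np.float64(0.0011319582342792641)]) [ 0.5911 -0.0073  0.0294]
bp [0.5143 0.0668 0.005 ]
bp [0.5742 0.0592 0.005 ]
bp [0.5079 0.0068 0.005 ]
rp [ 0.5061 -0.0052  0.005 ]
rp [ 0.5663 -0.0129  0.005 ]
rp [ 0.5    -0.0645  0.005 ]
rp [ 0.559 -0.072  0.005]
rim [ 0.4531 -0.1135  0.018 ]
rim [ 0.6278 -0.1337  0.018 ]
```

View pics/w3b.png

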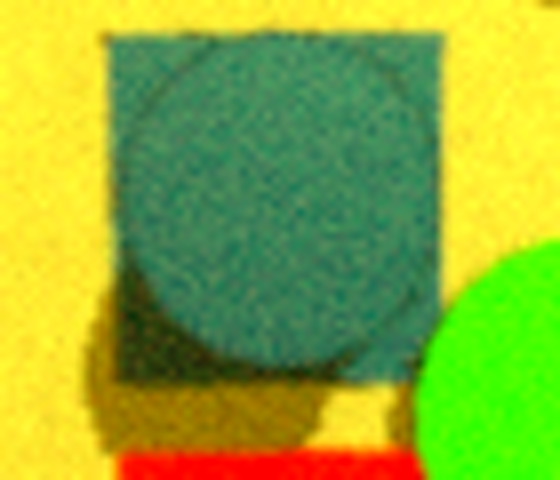

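```bash
cat > go.py <<'E'
# usage: go.py x y z -> tool delta mm
import sys; from h import *
from plant import robot
s=robot.get_state(); R=np.array(s['eef_rot']); d=np.array([float(a) for a in sys.argv[1:4]])-np.array(s['position'])
print('tool mm',R.T@d*1000,'yaw',np.arctan2(R[1,0],R[0,0]),'t',s['time_s'],'w',s['grip_width'],'tilt',R[:,1])
E
python3 - <<'E'
import pickle; from h import *
W=pickle.load(open('pics/w3.pkl','rb'))
print(plane(W,314.6,84.4,.115))
E
python3 go.py 0.541 0.032 0.05
```

```text
[0.5419 0.0314 0.115 ]
tool mm [ -3.4378 262.3826  98.6025] yaw -0.12796279334421515 t 3.9667 w 0.08789634951812611 tilt [-0.0001  0.001  -1.    ]
```

Request:
step_arm(motion=[{"grip": 0,"delta_pos": [-1,0,20],"delta_rot": [0,0,0]},{"grip": 0,"delta_pos": [-1,0,20],"delta_rot": [0,0,0]},{"grip": 0,"delta_pos": [-1,0,20],"delta_rot": [0,0,0]},{"grip": 0,"delta_pos": [0,0,20],"delta_rot": [0,0,0]},{"grip": 0,"delta_pos": [0,0,18],"delta_rot": [0,0,0]},{"grip": 0,"delta_pos": [0,25,0],"delta_rot": [0,0,0]},{"grip": 0,"delta_pos": [0,25,0],"delta_rot": [0,0,0]},{"grip": 0,"delta_pos": [0,25,0],"delta_rot": [0,0,0]},{"grip": 0,"delta_pos": [0,25,0],"delta_rot": [0,0,0]},{"grip": 0,"delta_pos": [0,25,0],"delta_rot": [0,0,0]},{"grip": 0,"delta_pos": [0,25,0],"delta_rot": [0,0,0]},{"grip": 0,"delta_pos": [0,20,0],"delta_rot": [0,0,0]},{"grip": 0,"delta_pos": [0,0,0],"delta_rot": [0,0,0]}])

```text
time_s: 5.05
position: [0.5382, 0.0268, 0.1386]
eef_rot: [[0.991, -0.007, 0.132], [-0.132, -0.001, 0.991], [-0.006, -1.0, -0.002]]
wrist_force: [-0.1, 0.3, -0.4]
grip_width: 0.0874
```

```bash
python3 wshot.py w4; python3 go.py 0.5415 0.032 0.05
```

```text
5.05 [0.5382 0.0268 0.1386] [ 0.2902  0.3798 -0.5446  1.8345  0.2302  0.9971 -0.4823]
tool mm [ 1.7653 90.8471  5.0525] yaw -0.13167458970022639 t 5.1 w 0.08746626655851715 tilt [-0.0041 -0.0007 -1.    ]
```

View pics/w4.png

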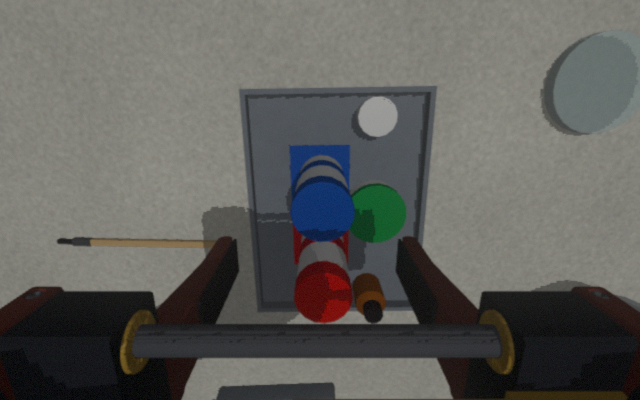

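```bash
python3 - <<'E'
import pickle; from h import *
W=pickle.load(open('pics/w4.pkl','rb'))
print(plane(W,323,209,.115),plane(W,323,291,.115), proj(W,[.5382,.0268,.1386]), plane(W,377,117,.030))
E
python3 go.py 0.541 0.032 0.05
```

```text
[0.543  0.0337 0.115 ] [ 0.5347 -0.0321  0.115 ] [317.3483 232.3528] [0.5992 0.0842 0.03  ]
tool mm [ 1.2697 90.8491  4.9869] yaw -0.13167458970022639 t 5.1 w 0.08746626655851715 tilt [-0.0041 -0.0007 -1.    ]
```

```bash
python3 - <<'E'
import pickle,cv2; from h import *
from plant import robot,optics
s=robot.get_state();W=optics.camera_info('wrist');R=np.array(s['eef_rot']);p=np.array(s['position'])
for dx in(-.0437,.0437):
  for dy in (0,-.04):
    for dz in(-.01,.01): print(dx,dy,dz,proj(W,p+R@[dx,dy,dz]))
crop(cv2.imread('pics/w4.png')[:,:,::-1],150,220,490,370,2,'pics/w4f.png')
E
```

```text
-0.0437 0 -0.01 [250.0557 246.606 ]
-0.0437 0 0.01 [248.0983 217.7762]
-0.0437 -0.04 -0.01 [235.3656 279.8032]
-0.0437 -0.04 0.01 [232.4292 245.6017]
0.0437 0 -0.01 [384.6787 246.6519]
0.0437 0 0.01 [386.6958 217.8283]
0.0437 -0.04 -0.01 [399.6158 279.8525]
0.0437 -0.04 0.01 [402.6343 245.6599]
```

View pics/w4f.png

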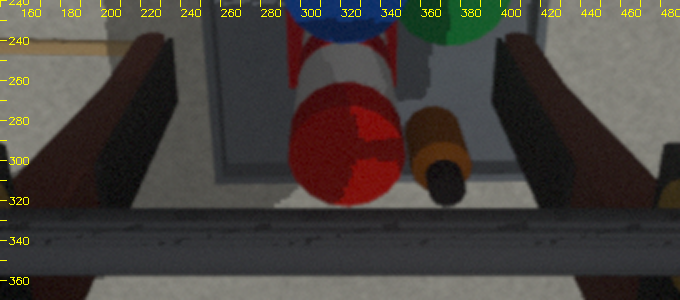

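```bash
python3 - <<'E'
import cv2; from h import *
from plant import robot,optics
s=robot.get_state();S=optics.camera_info('side');R=np.array(s['eef_rot']);p=np.array(s['position'])
im=optics.read_camera('side'); cv2.imwrite('pics/s4.png',im[:,:,::-1])
im2=im.copy()
for dx in (-.044,0,.044):
  for dy in (0,-.03):
    q=proj(S,p+R@[dx,dy,0]); print(dx,dy,q); cv2.circle(im2,tuple(int(round(a)) for a in q),1,(0,255,0) if dy==0 else (255,0,255),-1)
crop(im2,230,40,390,240,4,'pics/s4c.png')
E
```

```text
-0.044 0 [337.1993 177.961 ]
-0.044 -0.03 [337.8834 166.9196]
0 0 [315.3732 173.1943]
0 -0.03 [315.4439 162.1265]
0.044 0 [293.9513 168.516 ]
0.044 -0.03 [293.4314 157.4245]
```

View pics/s4c.png

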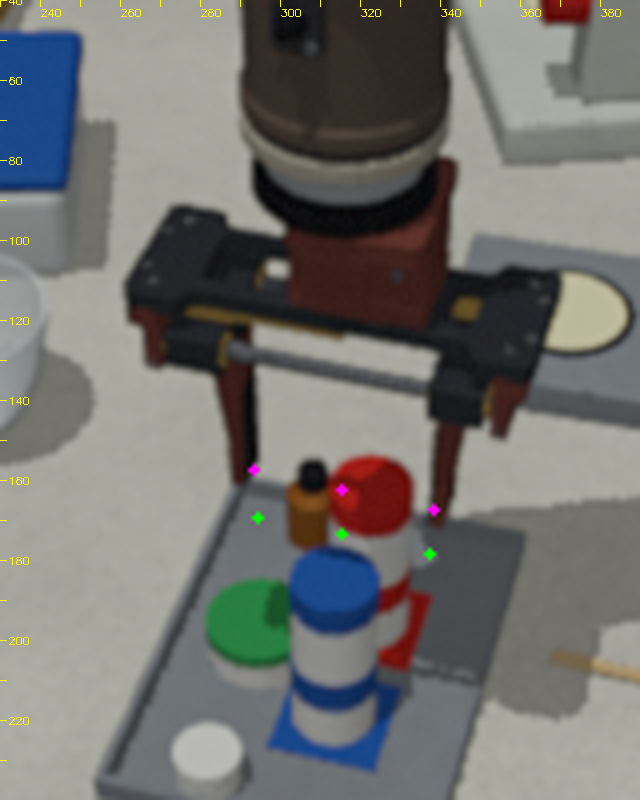

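Request:
step_arm(motion=[{"grip": 0,"delta_pos": [0.5,10,2.5],"delta_rot": [0,0,0]},{"grip": 0,"delta_pos": [0.5,10,2.5],"delta_rot": [0,0,0]},{"grip": 0,"delta_pos": [0.5,15,0],"delta_rot": [0,0,0]},{"grip": 0,"delta_pos": [0,15,0],"delta_rot": [0,0,0]},{"grip": 0,"delta_pos": [0,15,0],"delta_rot": [0,0,0]},{"grip": 0,"delta_pos": [0,15,0],"delta_rot": [0,0,0]},{"grip": 0,"delta_pos": [0,10,0],"delta_rot": [0,0,0]},{"grip": 0,"delta_pos": [0,5,0],"delta_rot": [0,0,0]},{"grip": 0,"delta_pos": [0,0,0],"delta_rot": [0,0,0]}])

```text
time_s: 5.9
position: [0.5426, 0.0336, 0.0466]
eef_rot: [[0.992, -0.001, 0.128], [-0.128, -0.0, 0.992], [-0.001, -1.0, -0.0]]
wrist_force: [-0.4, -0.7, 0.2]
grip_width: 0.0882
```

```bash
python3 go.py 0.541 0.032 0.045; python3 - <<'E'
import cv2; from h import *
from plant import robot,optics
s=robot.get_state();S=optics.camera_info('side');R=np.array(s['eef_rot']);p=np.array(s['position'])
im=optics.read_camera('side')
im2=im.copy()
for dx in (-.044,0,.044):
  for dy in (0,-.03):
    q=proj(S,p+R@[dx,dy,0]); cv2.circle(im2,tuple(int(round(a)) for a in q),1,(0,255,0) if dy==0 else (255,0,255),-1)
crop(im2,230,90,390,240,5,'pics/s5c.png')
E
```

```text
tool mm [-1.4034  1.5711 -1.8138] yaw -0.12884072188594137 t 5.9 w 0.08818570076834553 tilt [-0.0013 -0.     -1.    ]
```

View pics/s5c.png

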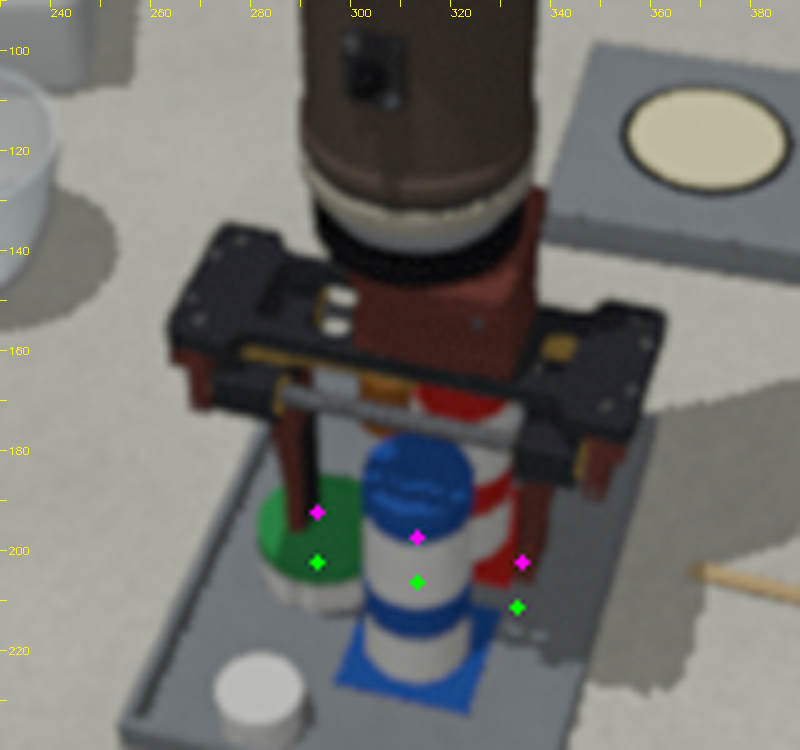

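Request:
step_arm(squeeze=25, motion=[{"grip": 0,"delta_pos": [-1,0,-1],"delta_rot": [0,0,0]},{"grip": 170,"delta_pos": [0,0,0],"delta_rot": [0,0,0]},{"grip": 170,"delta_pos": [0,0,0],"delta_rot": [0,0,0]},{"grip": 170,"delta_pos": [0,0,0],"delta_rot": [0,0,0]},{"grip": 170,"delta_pos": [0,0,0],"delta_rot": [0,0,0]},{"grip": 170,"delta_pos": [0,0,0],"delta_rot": [0,0,0]},{"grip": 170,"delta_pos": [0,0,0],"delta_rot": [0,0,0]},{"grip": 170,"delta_pos": [0,0,0],"delta_rot": [0,0,0]},{"grip": 170,"delta_pos": [0,0,0],"delta_rot": [0,0,0]},{"grip": 170,"delta_pos": [0,0,0],"delta_rot": [0,0,0]}])

```text
time_s: 6.78
position: [0.5421, 0.0326, 0.0475]
eef_rot: [[0.992, 0.0, 0.129], [-0.129, -0.0, 0.992], [0.0, -1.0, -0.0]]
wrist_force: [0.1, -0.5, 0.7]
grip_width: 0.0454
```

```bash
python3 go.py 0.541 0.032 0.045; python3 wshot.py w6; python3 - <<'E'
import cv2; from h import *
from plant import robot,optics
s=robot.get_state();S=optics.camera_info('side');R=np.array(s['eef_rot']);p=np.array(s['position'])
im=optics.read_camera('side')
crop(im,230,90,390,240,5,'pics/s6c.png')
for dy in (0,-.01,-.02,-.03): print(proj(S,p+R@[-.034,dy,0.01]),proj(S,p+R@[.034,dy,0.01]))
E
```

```text
tool mm [-1.027   2.5116 -0.7537] yaw -0.1290044466897683 t 6.7833 w 0.045388338521133435 tilt [ 0.0002 -0.     -1.    ]
6.7833 [0.5421 0.0326 0.0475] [ 0.2367  0.4978 -0.5009  1.9122  0.322   0.8107 -0.5666]
[327.6435 213.0521] [296.5082 205.7396]
[327.7907 209.9949] [296.3913 202.6609]
[327.9405 206.885 ] [296.2724 199.53  ]
[328.0928 203.7212] [296.1515 196.3454]
```

View pics/s6c.png

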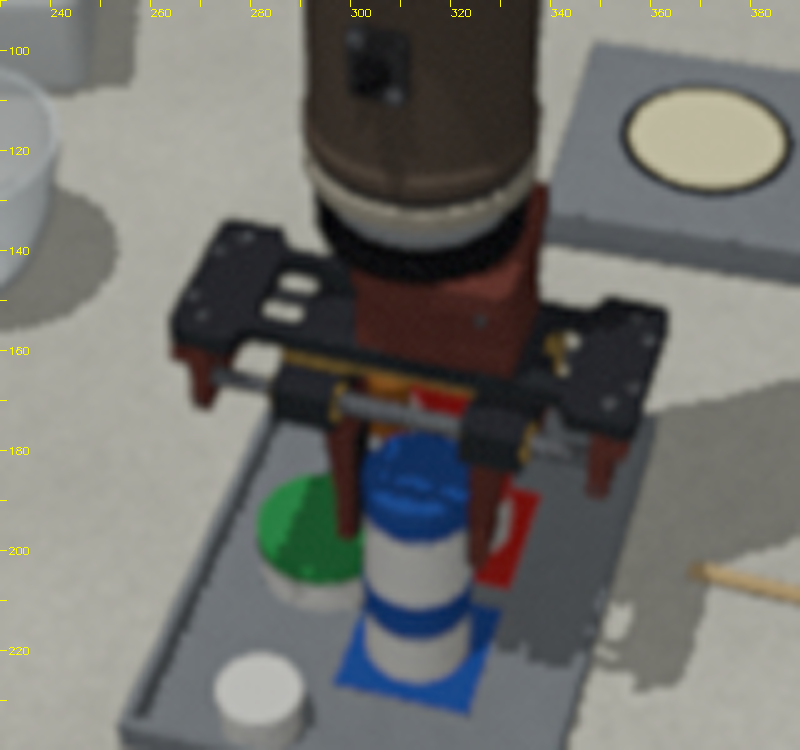

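View pics/w6.png

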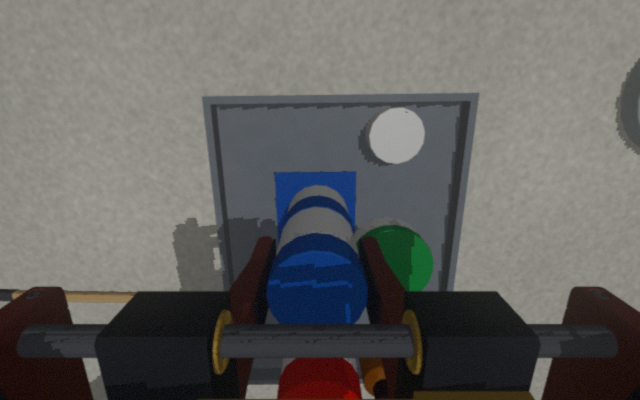

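Request:
step_arm(motion=[{"grip": 170,"delta_pos": [0,-4,0],"delta_rot": [0,0,0]},{"grip": 170,"delta_pos": [0,-8,0],"delta_rot": [0,0,0]},{"grip": 170,"delta_pos": [0,-15,0],"delta_rot": [0,0,0]},{"grip": 170,"delta_pos": [0,-15,0],"delta_rot": [0,0,0]},{"grip": 170,"delta_pos": [0,-15,0],"delta_rot": [0,0,0]},{"grip": 170,"delta_pos": [0,-15,0],"delta_rot": [0,0,0]},{"grip": 170,"delta_pos": [0,-6,0],"delta_rot": [0,0,0]},{"grip": 170,"delta_pos": [0,0,0],"delta_rot": [0,0,0]}])

```text
time_s: 7.55
position: [0.543, 0.0328, 0.1272]
eef_rot: [[0.992, 0.003, 0.129], [-0.129, -0.0, 0.992], [0.003, -1.0, 0.0]]
wrist_force: [-0.9, -0.4, -1.8]
grip_width: 0.0454
```

```bash
python3 go.py 0.42 0.337 0.1235; python3 - <<'E'
import cv2; from h import *
from plant import robot,optics
im=optics.read_camera('side')
crop(im,230,90,390,240,5,'pics/s7c.png')
E
```

```text
tool mm [-161.1442    3.3569  285.8793] yaw -0.1291318987886313 t 7.55 w 0.04541832528805909 tilt [ 0.0029 -0.     -1.    ]
```

View pics/s7c.png

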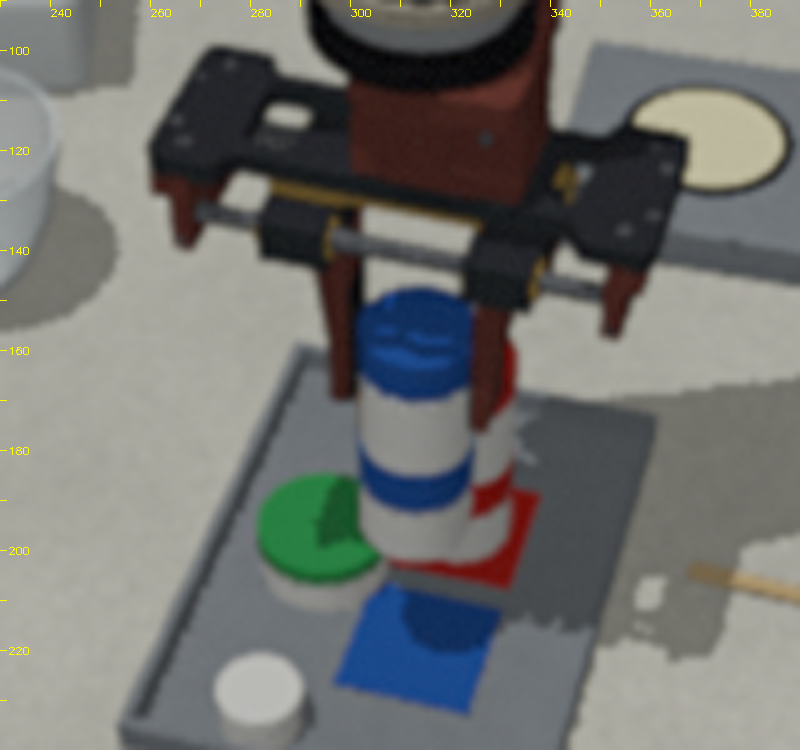

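Jar lifted, upright (base near (313,203), pad clear at (312,220)). Carry to the tray.

Request:
step_arm(motion=[{"grip": 170,"delta_pos": [-5,0,9],"delta_rot": [0,0,0]},{"grip": 170,"delta_pos": [-10,0,18],"delta_rot": [0,0,0]},{"grip": 170,"delta_pos": [-10,0,18],"delta_rot": [0,0,0]},{"grip": 170,"delta_pos": [-10,0,18],"delta_rot": [0,0,0]},{"grip": 170,"delta_pos": [-10,0,18],"delta_rot": [0,0,0]},{"grip": 170,"delta_pos": [-10,0,18],"delta_rot": [0,0,0]},{"grip": 170,"delta_pos": [-10,0,18],"delta_rot": [0,0,0]},{"grip": 170,"delta_pos": [-10,0,18],"delta_rot": [0,0,0]},{"grip": 170,"delta_pos": [-10,0,18],"delta_rot": [0,0,0]},{"grip": 170,"delta_pos": [-10,0,18],"delta_rot": [0,0,0]},{"grip": 170,"delta_pos": [-10,0,18],"delta_rot": [0,0,0]},{"grip": 170,"delta_pos": [-10,0,18],"delta_rot": [0,0,0]},{"grip": 170,"delta_pos": [-10,0,18],"delta_rot": [0,0,0]},{"grip": 170,"delta_pos": [-10,0,18],"delta_rot": [0,0,0]},{"grip": 170,"delta_pos": [-10,0,18],"delta_rot": [0,0,0]},{"grip": 170,"delta_pos": [-10,0,18],"delta_rot": [0,0,0]},{"grip": 170,"delta_pos": [-5,0,9],"delta_rot": [0,0,0]},{"grip": 170,"delta_pos": [0,0,0],"delta_rot": [0,0,0]}])

```text
time_s: 9.1
position: [0.418, 0.3414, 0.1248]
eef_rot: [[0.992, -0.002, 0.124], [-0.124, 0.001, 0.992], [-0.002, -1.0, 0.001]]
wrist_force: [-0.5, -0.0, -1.3]
grip_width: 0.0458
```

```bash
python3 go.py 0.42 0.337 0.0475; python3 wshot.py w8
```

```text
tool mm [ 2.6994 77.2786 -4.1222] yaw -0.12456815199613534 t 9.1 w 0.04582715919479784 tilt [-0.0018  0.0007 -1.    ]
9.1 [0.418  0.3414 0.1248] [-0.2741  0.4142 -0.639   1.8477  0.2919  0.9754 -1.163 ]
```

View pics/w8.png

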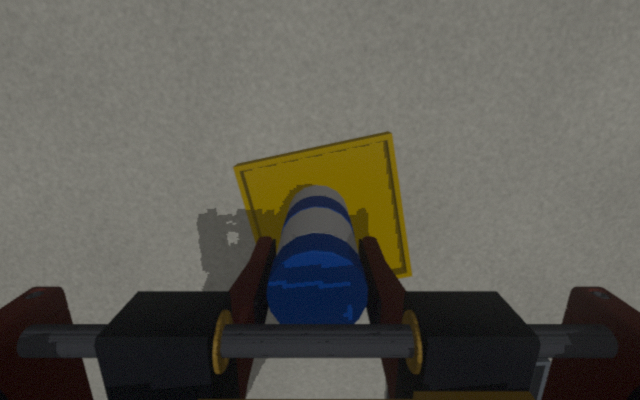

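```bash
python3 - <<'E'
import pickle; from h import *
W=pickle.load(open('pics/w8.pkl','rb'))
print(plane(W,236,165,.018),plane(W,391,133,.018),plane(W,410,276,.018))
E
```

```text
[0.3453 0.3725 0.018 ] [0.4903 0.384  0.018 ] [0.5018 0.2348 0.018 ]
```

Request:
step_arm(motion=[{"grip": 170,"delta_pos": [1.5,8,-1.5],"delta_rot": [0,0,0]},{"grip": 170,"delta_pos": [1.5,15,-1.5],"delta_rot": [0,0,0]},{"grip": 170,"delta_pos": [0,15,0],"delta_rot": [0,0,0]},{"grip": 170,"delta_pos": [0,14,0],"delta_rot": [0,0,0]},{"grip": 170,"delta_pos": [0,10,0],"delta_rot": [0,0,0]},{"grip": 170,"delta_pos": [0,6,0],"delta_rot": [0,0,0]},{"grip": 170,"delta_pos": [0,4,0],"delta_rot": [0,0,0]},{"grip": 170,"delta_pos": [0,0,0],"delta_rot": [0,0,0]},{"grip": 170,"delta_pos": [0,0,0],"delta_rot": [0,0,0]}])

```text
time_s: 9.9
position: [0.4232, 0.3355, 0.0537]
eef_rot: [[0.992, 0.0, 0.129], [-0.129, 0.0, 0.992], [0.0, -1.0, 0.0]]
wrist_force: [0.2, -0.8, -1.6]
grip_width: 0.0456
```

Request:
step_arm(motion=[{"grip": 170,"delta_pos": [0,2,0],"delta_rot": [0,0,0]},{"grip": 170,"delta_pos": [0,2,0],"delta_rot": [0,0,0]},{"grip": 170,"delta_pos": [0,1,0],"delta_rot": [0,0,0]},{"grip": 170,"delta_pos": [0,0,0],"delta_rot": [0,0,0]}])

```text
time_s: 10.23
position: [0.423, 0.3354, 0.0485]
eef_rot: [[0.992, 0.0, 0.129], [-0.129, -0.0, 0.992], [0.0, -1.0, -0.0]]
wrist_force: [0.2, -0.2, -2.1]
grip_width: 0.0455
```

Request:
step_arm(motion=[{"grip": 170,"delta_pos": [0,1,0],"delta_rot": [0,0,0]},{"grip": 170,"delta_pos": [0,0.5,0],"delta_rot": [0,0,0]},{"grip": 170,"delta_pos": [0,0,0],"delta_rot": [0,0,0]}])

```text
time_s: 10.48
position: [0.4232, 0.3359, 0.0475]
eef_rot: [[0.992, 0.001, 0.129], [-0.129, 0.001, 0.992], [0.001, -1.0, 0.001]]
wrist_force: [-0.7, -0.7, 3.3]
grip_width: 0.0456
```

Request:
step_arm(motion=[{"grip": 60,"delta_pos": [0,0,0],"delta_rot": [0,0,0]},{"grip": 0,"delta_pos": [0,0,0],"delta_rot": [0,0,0]},{"grip": 0,"delta_pos": [0,0,0],"delta_rot": [0,0,0]},{"grip": 0,"delta_pos": [0,0,0],"delta_rot": [0,0,0]},{"grip": 0,"delta_pos": [0,0,0],"delta_rot": [0,0,0]},{"grip": 0,"delta_pos": [0,-10,0],"delta_rot": [0,0,0]},{"grip": 0,"delta_pos": [0,-20,0],"delta_rot": [0,0,0]},{"grip": 0,"delta_pos": [0,-20,0],"delta_rot": [0,0,0]},{"grip": 0,"delta_pos": [0,-25,0],"delta_rot": [0,0,0]},{"grip": 0,"delta_pos": [0,-25,0],"delta_rot": [0,0,0]},{"grip": 0,"delta_pos": [0,-10,0],"delta_rot": [0,0,0]}])

```text
time_s: 11.4
position: [0.4238, 0.3368, 0.1608]
eef_rot: [[0.992, 0.003, 0.128], [-0.128, 0.003, 0.992], [0.003, -1.0, 0.003]]
wrist_force: [0.5, 0.8, 1.1]
grip_width: 0.0874
```

```bash
python3 go.py 0.533 -0.0385 0.15; python3 wshot.py w9
```

```text
tool mm [ 156.3894   10.1281 -358.2343] yaw -0.12866489732581138 t 11.4 w 0.08740718213332752 tilt [ 0.0035  0.0027 -1.    ]
11.4 [0.4238 0.3368 0.1608] [-0.2457  0.3727 -0.6533  1.8093  0.2603  1.0418 -1.1263]
```

View pics/w9.png

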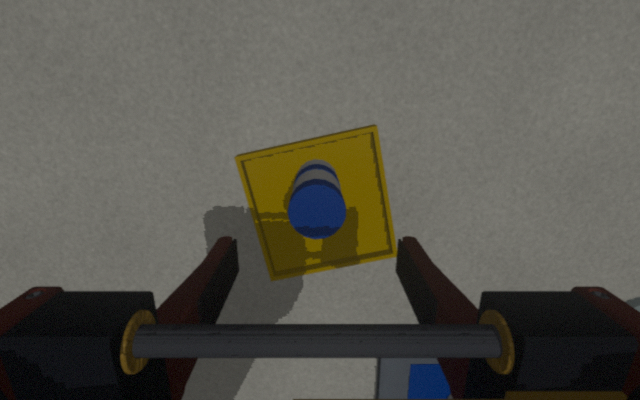

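Request:
step_arm(motion=[{"grip": 0,"delta_pos": [5,0,-11],"delta_rot": [0,0,0]},{"grip": 0,"delta_pos": [9,0,-21],"delta_rot": [0,0,0]},{"grip": 0,"delta_pos": [9,0,-21],"delta_rot": [0,0,0]},{"grip": 0,"delta_pos": [9,0,-21],"delta_rot": [0,0,0]},{"grip": 0,"delta_pos": [9,0,-21],"delta_rot": [0,0,0]},{"grip": 0,"delta_pos": [9,0,-21],"delta_rot": [0,0,0]},{"grip": 0,"delta_pos": [9,0,-21],"delta_rot": [0,0,0]},{"grip": 0,"delta_pos": [9,0,-21],"delta_rot": [0,0,0]},{"grip": 0,"delta_pos": [9,0,-21],"delta_rot": [0,0,0]},{"grip": 0,"delta_pos": [9,0,-21],"delta_rot": [0,0,0]},{"grip": 0,"delta_pos": [9,0,-21],"delta_rot": [0,0,0]},{"grip": 0,"delta_pos": [9,0,-21],"delta_rot": [0,0,0]},{"grip": 0,"delta_pos": [9,0,-21],"delta_rot": [0,0,0]},{"grip": 0,"delta_pos": [9,0,-21],"delta_rot": [0,0,0]},{"grip": 0,"delta_pos": [9,0,-21],"delta_rot": [0,0,0]},{"grip": 0,"delta_pos": [9,0,-21],"delta_rot": [0,0,0]},{"grip": 0,"delta_pos": [9,0,-21],"delta_rot": [0,0,0]},{"grip": 0,"delta_pos": [7,0,-11],"delta_rot": [0,0,0]},{"grip": 0,"delta_pos": [0,0,0],"delta_rot": [0,0,0]}])

```text
time_s: 13.03
position: [0.5313, -0.0435, 0.1553]
eef_rot: [[0.991, -0.002, 0.134], [-0.134, -0.001, 0.991], [-0.002, -1.0, -0.001]]
wrist_force: [-0.8, 0.6, -0.2]
grip_width: 0.0878
```

```bash
python3 go.py 0.533 -0.0385 0.045; python3 wshot.py w10
```

```text
tool mm [  1.2921 110.3249   5.3141] yaw -0.1339401617724172 t 13.0333 w 0.08780130488477358 tilt [-0.0022 -0.0009 -1.    ]
13.0333 [ 0.5313 -0.0435  0.1553] [ 0.3928  0.3397 -0.5012  1.836   0.1904  1.0155 -0.3195]
```

View pics/w10.png

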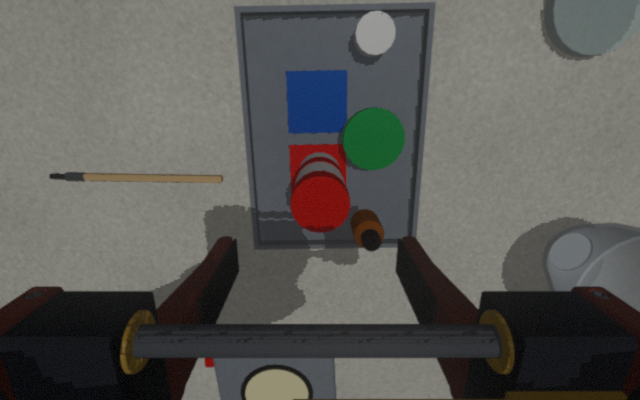

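```bash
python3 - <<'E'
import pickle; from h import *
W=pickle.load(open('pics/w10.pkl','rb'))
print('red',plane(W,320,202,.115),'bpad',np.mean([plane(W,*p,.005) for p in [(286.5,70),(348,69.5),(289,133),(347.5,132)]],0),'green',plane(W,374,138.7,.033))
print('vial cap',plane(W,371,239,.06),'vialbody',plane(W,367,225,.04),'wpot',plane(W,376,33,.03))
E
```

```text
red [ 0.5341 -0.0366  0.115 ] bpad [0.5418 0.0329 0.005 ] green [ 0.5907 -0.007   0.033 ]
vial cap [ 0.576  -0.0983  0.06  ] vialbody [ 0.5756 -0.0918  0.04  ] wpot [0.6003 0.0843 0.03  ]
```

Request:
step_arm(motion=[{"grip": 0,"delta_pos": [1,10,3],"delta_rot": [0,0,0]},{"grip": 0,"delta_pos": [0.5,12,3],"delta_rot": [0,0,0]},{"grip": 0,"delta_pos": [0,18,0],"delta_rot": [0,0,0]},{"grip": 0,"delta_pos": [0,18,0],"delta_rot": [0,0,0]},{"grip": 0,"delta_pos": [0,18,0],"delta_rot": [0,0,0]},{"grip": 0,"delta_pos": [0,15,0],"delta_rot": [0,0,0]},{"grip": 0,"delta_pos": [0,10,0],"delta_rot": [0,0,0]},{"grip": 0,"delta_pos": [0,5,0],"delta_rot": [0,0,0]},{"grip": 0,"delta_pos": [0,0,0],"delta_rot": [0,0,0]},{"grip": 0,"delta_pos": [0,0,0],"delta_rot": [0,0,0]}])

```text
time_s: 13.92
position: [0.5339, -0.0332, 0.051]
eef_rot: [[0.992, -0.0, 0.128], [-0.128, 0.0, 0.992], [-0.0, -1.0, 0.0]]
wrist_force: [0.4, 0.6, 0.8]
grip_width: 0.0876
```

```bash
python3 go.py 0.533 -0.0375 0.046
```

```text
tool mm [-0.3355  4.9791 -4.428 ] yaw -0.12803265925225757 t 13.9167 w 0.08759136836465256 tilt [-0.0001  0.0003 -1.    ]
```

Request:
step_arm(squeeze=25, motion=[{"grip": 0,"delta_pos": [0,2,-4],"delta_rot": [0,0,0]},{"grip": 0,"delta_pos": [0,2,0],"delta_rot": [0,0,0]},{"grip": 0,"delta_pos": [0,0,0],"delta_rot": [0,0,0]},{"grip": 170,"delta_pos": [0,0,0],"delta_rot": [0,0,0]},{"grip": 170,"delta_pos": [0,0,0],"delta_rot": [0,0,0]},{"grip": 170,"delta_pos": [0,0,0],"delta_rot": [0,0,0]},{"grip": 170,"delta_pos": [0,0,0],"delta_rot": [0,0,0]},{"grip": 170,"delta_pos": [0,0,0],"delta_rot": [0,0,0]},{"grip": 170,"delta_pos": [0,0,0],"delta_rot": [0,0,0]},{"grip": 170,"delta_pos": [0,0,0],"delta_rot": [0,0,0]},{"grip": 170,"delta_pos": [0,0,0],"delta_rot": [0,0,0]}])

```text
time_s: 14.83
position: [0.5335, -0.0378, 0.047]
eef_rot: [[0.992, 0.0, 0.129], [-0.129, -0.0, 0.992], [0.0, -1.0, 0.0]]
wrist_force: [-0.1, -0.7, -0.4]
grip_width: 0.0453
```

Request:
step_arm(motion=[{"grip": 170,"delta_pos": [0,-4,0],"delta_rot": [0,0,0]},{"grip": 170,"delta_pos": [0,-8,0],"delta_rot": [0,0,0]},{"grip": 170,"delta_pos": [0,-15,0],"delta_rot": [0,0,0]},{"grip": 170,"delta_pos": [0,-15,0],"delta_rot": [0,0,0]},{"grip": 170,"delta_pos": [0,-15,0],"delta_rot": [0,0,0]},{"grip": 170,"delta_pos": [0,-15,0],"delta_rot": [0,0,0]},{"grip": 170,"delta_pos": [0,-6,0],"delta_rot": [0,0,0]},{"grip": 170,"delta_pos": [0,0,0],"delta_rot": [0,0,0]}])

```text
time_s: 15.5
position: [0.5343, -0.0378, 0.1267]
eef_rot: [[0.992, 0.003, 0.129], [-0.129, -0.0, 0.992], [0.003, -1.0, -0.0]]
wrist_force: [0.4, 1.3, -1.6]
grip_width: 0.0455
```

Request:
step_arm(motion=[{"grip": 170,"delta_pos": [-5,0,9],"delta_rot": [0,0,0]},{"grip": 170,"delta_pos": [-9,0,18],"delta_rot": [0,0,0]},{"grip": 170,"delta_pos": [-9,0,18],"delta_rot": [0,0,0]},{"grip": 170,"delta_pos": [-9,0,18],"delta_rot": [0,0,0]},{"grip": 170,"delta_pos": [-9,0,18],"delta_rot": [0,0,0]},{"grip": 170,"delta_pos": [-9,0,18],"delta_rot": [0,0,0]},{"grip": 170,"delta_pos": [-9,0,18],"delta_rot": [0,0,0]},{"grip": 170,"delta_pos": [-9,0,18],"delta_rot": [0,0,0]},{"grip": 170,"delta_pos": [-9,0,18],"delta_rot": [0,0,0]},{"grip": 170,"delta_pos": [-9,0,18],"delta_rot": [0,0,0]},{"grip": 170,"delta_pos": [-9,0,18],"delta_rot": [0,0,0]},{"grip": 170,"delta_pos": [-9,0,18],"delta_rot": [0,0,0]},{"grip": 170,"delta_pos": [-9,0,18],"delta_rot": [0,0,0]},{"grip": 170,"delta_pos": [-9,0,18],"delta_rot": [0,0,0]},{"grip": 170,"delta_pos": [-9,0,18],"delta_rot": [0,0,0]},{"grip": 170,"delta_pos": [-9,0,12],"delta_rot": [0,0,0]},{"grip": 170,"delta_pos": [-4,0,9],"delta_rot": [0,0,0]},{"grip": 170,"delta_pos": [0,0,6],"delta_rot": [0,0,0]},{"grip": 170,"delta_pos": [0,0,0],"delta_rot": [0,0,0]},{"grip": 170,"delta_pos": [0,0,0],"delta_rot": [0,0,0]}])

```text
time_s: 17.17
position: [0.4277, 0.2658, 0.1245]
eef_rot: [[0.992, -0.001, 0.129], [-0.129, -0.001, 0.992], [-0.001, -1.0, -0.001]]
wrist_force: [0.4, 0.3, -2.1]
grip_width: 0.0458
```

```bash
python3 go.py 0.428 0.267 0.048; python3 wshot.py w11
```

```text
tool mm [ 0.1327 76.4755  1.3022] yaw -0.1292098018910176 t 17.1667 w 0.04584520616905326 tilt [-0.0006 -0.0006 -1.    ]
17.1667 [0.4277 0.2658 0.1245] [-0.1427  0.3494 -0.6234  1.9318  0.2505  0.9383 -1.0164]
```

View pics/w11.png

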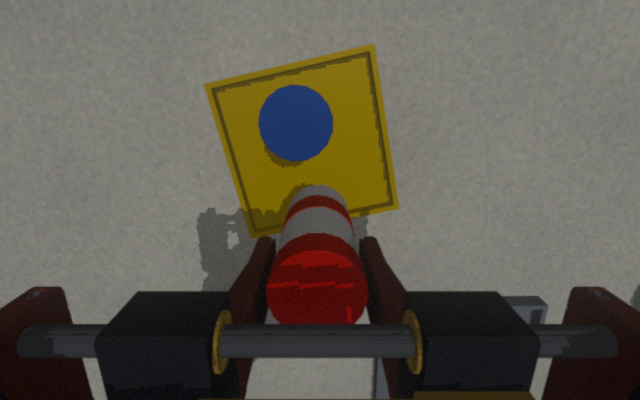

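Request:
step_arm(motion=[{"grip": 170,"delta_pos": [0,8,1],"delta_rot": [0,0,0]},{"grip": 170,"delta_pos": [0,15,0],"delta_rot": [0,0,0]},{"grip": 170,"delta_pos": [0,15,0],"delta_rot": [0,0,0]},{"grip": 170,"delta_pos": [0,14,0],"delta_rot": [0,0,0]},{"grip": 170,"delta_pos": [0,10,0],"delta_rot": [0,0,0]},{"grip": 170,"delta_pos": [0,6,0],"delta_rot": [0,0,0]},{"grip": 170,"delta_pos": [0,4,0],"delta_rot": [0,0,0]},{"grip": 170,"delta_pos": [0,0,0],"delta_rot": [0,0,0]},{"grip": 170,"delta_pos": [0,0,0],"delta_rot": [0,0,0]}])

```text
time_s: 17.97
position: [0.4279, 0.2674, 0.0532]
eef_rot: [[0.992, 0.0, 0.129], [-0.129, 0.0, 0.992], [0.0, -1.0, 0.0]]
wrist_force: [0.2, 1.2, -1.2]
grip_width: 0.0456
```

Request:
step_arm(motion=[{"grip": 170,"delta_pos": [0,2,0],"delta_rot": [0,0,0]},{"grip": 170,"delta_pos": [0,2,0],"delta_rot": [0,0,0]},{"grip": 170,"delta_pos": [0,1.5,0],"delta_rot": [0,0,0]},{"grip": 170,"delta_pos": [0,0.5,0],"delta_rot": [0,0,0]},{"grip": 170,"delta_pos": [0,0,0],"delta_rot": [0,0,0]}])

```text
time_s: 18.38
position: [0.4278, 0.2674, 0.047]
eef_rot: [[0.992, 0.0, 0.129], [-0.129, 0.0, 0.992], [0.0, -1.0, 0.0]]
wrist_force: [-1.0, 0.2, -2.6]
grip_width: 0.0456
```

Request:
step_arm(motion=[{"grip": 170,"delta_pos": [0,1,0],"delta_rot": [0,0,0]},{"grip": 170,"delta_pos": [0,0,0],"delta_rot": [0,0,0]}])

```text
time_s: 18.55
position: [0.4281, 0.2679, 0.0469]
eef_rot: [[0.992, 0.001, 0.129], [-0.129, 0.001, 0.992], [0.001, -1.0, 0.001]]
wrist_force: [-1.7, -1.0, 8.1]
grip_width: 0.0454
```

Request:
step_arm(motion=[{"grip": 60,"delta_pos": [0,0,0],"delta_rot": [0,0,0]},{"grip": 0,"delta_pos": [0,0,0],"delta_rot": [0,0,0]},{"grip": 0,"delta_pos": [0,0,0],"delta_rot": [0,0,0]},{"grip": 0,"delta_pos": [0,0,0],"delta_rot": [0,0,0]},{"grip": 0,"delta_pos": [0,0,0],"delta_rot": [0,0,0]},{"grip": 0,"delta_pos": [0,-10,0],"delta_rot": [0,0,0]},{"grip": 0,"delta_pos": [0,-20,0],"delta_rot": [0,0,0]},{"grip": 0,"delta_pos": [0,-25,0],"delta_rot": [0,0,0]},{"grip": 0,"delta_pos": [0,-25,0],"delta_rot": [0,0,0]},{"grip": 0,"delta_pos": [0,-25,0],"delta_rot": [0,0,0]},{"grip": 0,"delta_pos": [0,-25,0],"delta_rot": [0,0,0]},{"grip": 0,"delta_pos": [0,-10,0],"delta_rot": [0,0,0]}])

```text
time_s: 19.55
position: [0.4287, 0.2684, 0.1898]
eef_rot: [[0.992, 0.004, 0.128], [-0.128, 0.002, 0.992], [0.004, -1.0, 0.003]]
wrist_force: [-0.1, 0.1, 0.7]
grip_width: 0.0876
```

```bash
python3 go.py 0.5905 -0.0075 0.2; python3 wshot.py w12
```

```text
tool mm [ 195.9111  -10.2004 -252.8597] yaw -0.12870755270658765 t 19.55 w 0.08761495730744455 tilt [ 0.004   0.0023 -1.    ]
19.55 [0.4287 0.2684 0.1898] [-0.1107  0.2741 -0.6507  1.8546  0.1892  1.07   -0.9628]
```

View pics/w12.png

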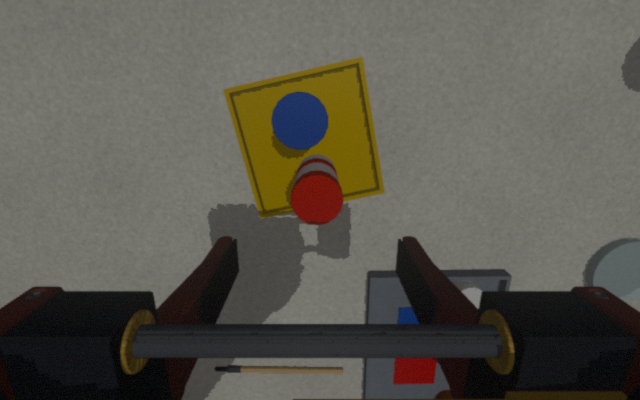

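Both jars stand in the tray (lids at (300,121), (317,197)). On to the green pot.

Request:
step_arm(motion=[{"grip": 0,"delta_pos": [8,0,-10],"delta_rot": [0,0,0]},{"grip": 0,"delta_pos": [15,0,-20],"delta_rot": [0,0,0]},{"grip": 0,"delta_pos": [15,0,-20],"delta_rot": [0,0,0]},{"grip": 0,"delta_pos": [15,0,-20],"delta_rot": [0,0,0]},{"grip": 0,"delta_pos": [15,0,-20],"delta_rot": [0,0,0]},{"grip": 0,"delta_pos": [15,0,-20],"delta_rot": [0,0,0]},{"grip": 0,"delta_pos": [15,0,-20],"delta_rot": [0,0,0]},{"grip": 0,"delta_pos": [15,0,-20],"delta_rot": [0,0,0]},{"grip": 0,"delta_pos": [15,0,-20],"delta_rot": [0,0,0]},{"grip": 0,"delta_pos": [15,0,-20],"delta_rot": [0,0,0]},{"grip": 0,"delta_pos": [15,0,-20],"delta_rot": [0,0,0]},{"grip": 0,"delta_pos": [15,0,-20],"delta_rot": [0,0,0]},{"grip": 0,"delta_pos": [15,0,-20],"delta_rot": [0,0,0]},{"grip": 0,"delta_pos": [8,0,0],"delta_rot": [0,0,0]},{"grip": 0,"delta_pos": [0,0,0],"delta_rot": [0,0,0]}])

```text
time_s: 20.85
position: [0.5905, -0.0073, 0.1845]
eef_rot: [[0.991, -0.001, 0.132], [-0.132, 0.0, 0.991], [-0.001, -1.0, -0.0]]
wrist_force: [-0.4, -0.7, 0.4]
grip_width: 0.088
```

Request:
step_arm(motion=[{"grip": 0,"delta_pos": [0,0,0],"delta_rot": [0,-0.06,0]},{"grip": 0,"delta_pos": [0,0,0],"delta_rot": [0,-0.12,0]},{"grip": 0,"delta_pos": [0,0,0],"delta_rot": [0,-0.12,0]},{"grip": 0,"delta_pos": [0,0,0],"delta_rot": [0,-0.12,0]},{"grip": 0,"delta_pos": [0,0,0],"delta_rot": [0,-0.12,0]},{"grip": 0,"delta_pos": [0,0,0],"delta_rot": [0,-0.12,0]},{"grip": 0,"delta_pos": [0,0,0],"delta_rot": [0,-0.12,0]},{"grip": 0,"delta_pos": [0,0,0],"delta_rot": [0,-0.12,0]},{"grip": 0,"delta_pos": [0,0,0],"delta_rot": [0,-0.12,0]},{"grip": 0,"delta_pos": [0,0,0],"delta_rot": [0,-0.12,0]},{"grip": 0,"delta_pos": [0,0,0],"delta_rot": [0,-0.12,0]},{"grip": 0,"delta_pos": [0,0,0],"delta_rot": [0,-0.12,0]},{"grip": 0,"delta_pos": [0,0,0],"delta_rot": [0,-0.12,0]},{"grip": 0,"delta_pos": [0,0,0],"delta_rot": [0,-0.07,0]},{"grip": 0,"delta_pos": [0,0,0],"delta_rot": [0,0,0]},{"grip": 0,"delta_pos": [0,0,0],"delta_rot": [0,0,0]}])

```text
time_s: 22.18
position: [0.5893, -0.0044, 0.1856]
eef_rot: [[0.13, -0.001, -0.992], [0.992, 0.001, 0.13], [0.001, -1.0, 0.001]]
wrist_force: [-0.6, 0.7, 0.0]
grip_width: 0.0877
```

```bash
python3 go.py 0.5905 -0.0075 0.1; python3 wshot.py w13
```

```text
tool mm [-2.9699 85.59   -1.6842] yaw 1.440403103374567 t 22.1833 w 0.08768743801389633 tilt [-0.0007  0.0006 -1.    ]
22.1833 [ 0.5893 -0.0044  0.1856] [ 0.5205  0.4828 -0.8252  1.6539  0.3781  1.1734  1.0436]
```

View pics/w13.png

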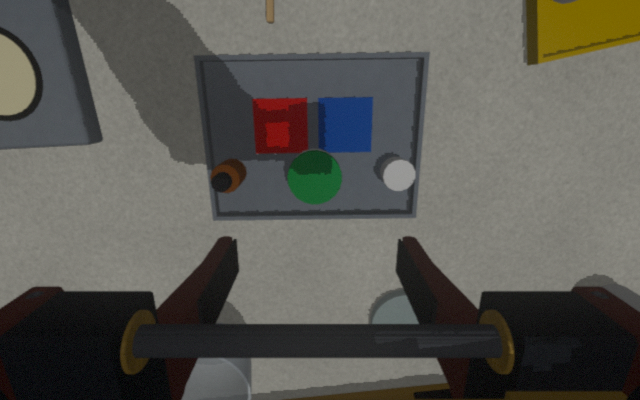

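```bash
python3 - <<'E'
import pickle; from h import *
W=pickle.load(open('pics/w13.pkl','rb'))
print('green',plane(W,315,177,.033),'red',np.mean([plane(W,*p,.005) for p in [(254,98),(306,97),(258,153),(309,152)]],0),'blue',np.mean([plane(W,*p,.005) for p in [(319,97),(372,97),(320,152),(371,152)]],0))
print(plane(W,398,175,.03),plane(W,221,182,.06))
E
```

```text
green [ 0.5889 -0.0067  0.033 ] red [ 0.5323 -0.0369  0.005 ] blue [0.541 0.034 0.005]
[0.5992 0.0836 0.03  ] [ 0.5753 -0.1003  0.06  ]
```

Request:
step_arm(motion=[{"grip": 0,"delta_pos": [-1.5,8,-0.5],"delta_rot": [0,0,0]},{"grip": 0,"delta_pos": [-1,18,0],"delta_rot": [0,0,0]},{"grip": 0,"delta_pos": [0,22,0],"delta_rot": [0,0,0]},{"grip": 0,"delta_pos": [0,22,0],"delta_rot": [0,0,0]},{"grip": 0,"delta_pos": [0,22,0],"delta_rot": [0,0,0]},{"grip": 0,"delta_pos": [0,22,0],"delta_rot": [0,0,0]},{"grip": 0,"delta_pos": [0,18,0],"delta_rot": [0,0,0]},{"grip": 0,"delta_pos": [0,12,0],"delta_rot": [0,0,0]},{"grip": 0,"delta_pos": [0,8,0],"delta_rot": [0,0,0]},{"grip": 0,"delta_pos": [0,4,0],"delta_rot": [0,0,0]},{"grip": 0,"delta_pos": [0,0,0],"delta_rot": [0,0,0]},{"grip": 0,"delta_pos": [0,0,0],"delta_rot": [0,0,0]}])

```text
time_s: 23.23
position: [0.5906, -0.0082, 0.0306]
eef_rot: [[0.13, 0.001, -0.992], [0.992, 0.0, 0.13], [0.0, -1.0, -0.001]]
wrist_force: [-0.4, -0.4, -0.1]
grip_width: 0.0876
```

```bash
python3 go.py 0.5895 -0.007 0.01; python3 - <<'E'
import cv2; from h import *
from plant import robot,optics
im=optics.read_camera('side'); crop(im,230,90,390,240,5,'pics/s14c.png')
E
```

```text
tool mm [ 1.0632 20.557   1.278 ] yaw 1.4408721900248223 t 23.2333 w 0.08762143232484869 tilt [ 0.0009  0.     -1.    ]
```

View pics/s14c.png

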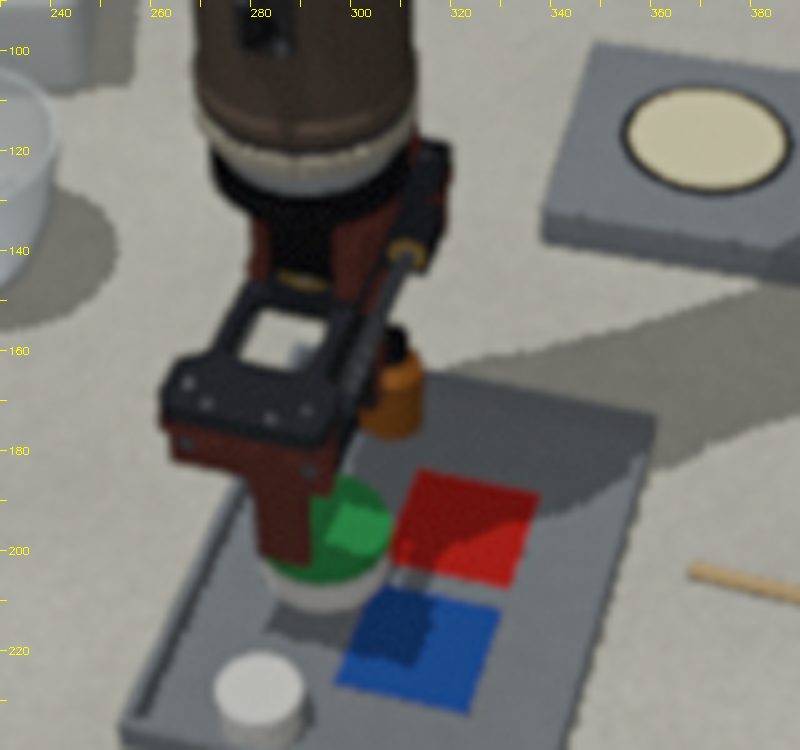

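```bash
python3 - <<'E'
from h import *
from plant import robot,optics
s=robot.get_state();S=optics.camera_info('side');R=np.array(s['eef_rot']);p=np.array(s['position'])
for dy in (0,-.01,-.02,-.03): print(dy,[proj(S,p+R@[x,dy,z]).round(1) for x,z in ((.0575,-.01),(.0575,.01),(.044,.01))])
E
```

```text
0 [array([281.5, 212.2]), array([290.4, 214.4]), array([292.5, 209.6])]
-0.01 [array([281.3, 209.2]), array([290.3, 211.4]), array([292.3, 206.6])]
-0.02 [array([281. , 206.2]), array([290.1, 208.3]), array([292.2, 203.6])]
-0.03 [array([280.8, 203.1]), array([289.9, 205.2]), array([292. , 200.5])]
```

Request:
step_arm(motion=[{"grip": 0,"delta_pos": [0.5,6,0.5],"delta_rot": [0,0,0]},{"grip": 0,"delta_pos": [0,6,0.5],"delta_rot": [0,0,0]},{"grip": 0,"delta_pos": [0,5,0],"delta_rot": [0,0,0]},{"grip": 0,"delta_pos": [0,2,0],"delta_rot": [0,0,0]},{"grip": 0,"delta_pos": [0,0,0],"delta_rot": [0,0,0]}])

```text
time_s: 23.7
position: [0.5886, -0.0078, 0.0102]
eef_rot: [[0.129, -0.001, -0.992], [0.992, 0.0, 0.129], [-0.0, -1.0, 0.001]]
wrist_force: [-0.3, 0.4, 0.6]
grip_width: 0.0877
```

```bash
python3 go.py 0.5895 -0.007 0.01; python3 wshot.py w15; python3 - <<'E'
import cv2; from h import *
from plant import robot,optics
im=optics.read_camera('side'); crop(im,230,90,390,240,5,'pics/s15c.png')
E
```

```text
tool mm [ 0.923   0.1532 -0.7399] yaw 1.441040427195321 t 23.7 w 0.08770742619198761 tilt [-0.0012  0.     -1.    ]
23.7 [ 0.5886 -0.0078  0.0102] [ 0.4347  0.6756 -0.7045  1.8106  0.56    0.8666  0.9039]
```

View pics/s15c.png

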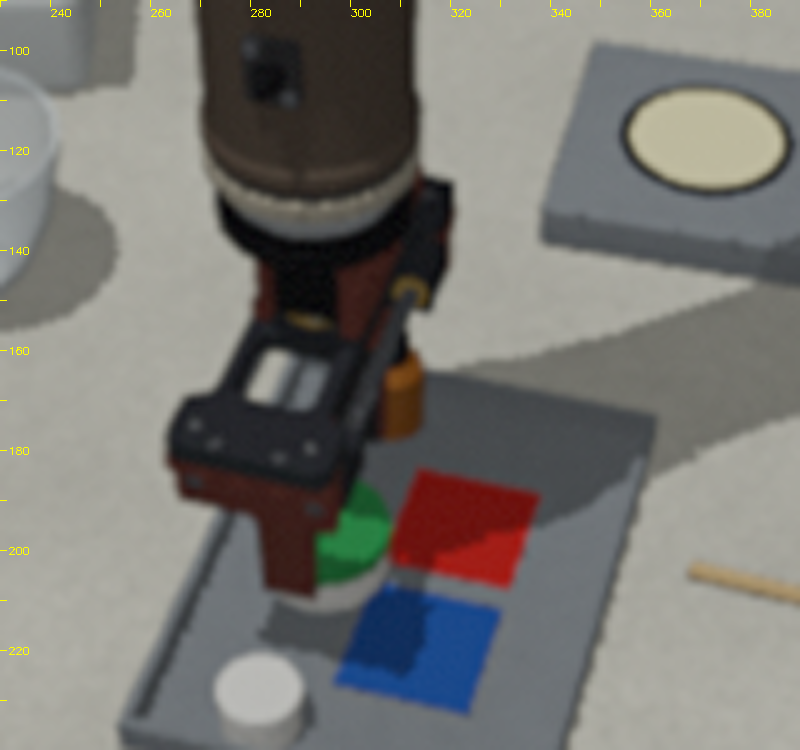

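View pics/w15.png

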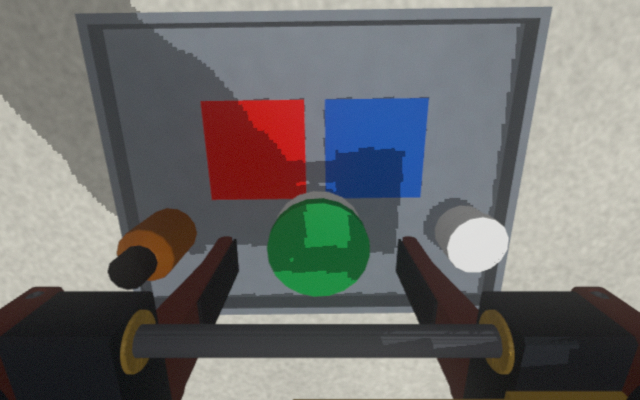

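Request:
step_arm(motion=[{"grip": 0,"delta_pos": [0.5,2,-0.5],"delta_rot": [0,0,0]},{"grip": 0,"delta_pos": [0,2,0],"delta_rot": [0,0,0]},{"grip": 0,"delta_pos": [0,0,0],"delta_rot": [0,0,0]}])

```text
time_s: 24.05
position: [0.5896, -0.0074, 0.0066]
eef_rot: [[0.129, -0.0, -0.992], [0.992, -0.0, 0.129], [-0.0, -1.0, 0.0]]
wrist_force: [1.0, 0.6, -0.9]
grip_width: 0.0877
```

Request:
step_arm(motion=[{"grip": 0,"delta_pos": [0,2,0],"delta_rot": [0,0,0]},{"grip": 0,"delta_pos": [0,1,0],"delta_rot": [0,0,0]},{"grip": 0,"delta_pos": [0,0,0],"delta_rot": [0,0,0]}])

```text
time_s: 24.3
position: [0.5896, -0.0074, 0.0037]
eef_rot: [[0.129, -0.0, -0.992], [0.992, -0.0, 0.129], [-0.0, -1.0, 0.0]]
wrist_force: [-0.1, -0.5, -0.4]
grip_width: 0.0875
```

Request:
step_arm(motion=[{"grip": 0,"delta_pos": [0,2,0],"delta_rot": [0,0,0]},{"grip": 0,"delta_pos": [0,2,0],"delta_rot": [0,0,0]},{"grip": 0,"delta_pos": [0,0,0],"delta_rot": [0,0,0]}])

```text
time_s: 24.55
position: [0.5895, -0.0074, -0.0005]
eef_rot: [[0.129, -0.0, -0.992], [0.992, -0.0, 0.129], [-0.0, -1.0, 0.0]]
wrist_force: [-0.1, 0.6, -0.0]
grip_width: 0.0877
```

Request:
step_arm(motion=[{"grip": 0,"delta_pos": [0,2,0],"delta_rot": [0,0,0]},{"grip": 0,"delta_pos": [0,2,0],"delta_rot": [0,0,0]},{"grip": 0,"delta_pos": [0,0,0],"delta_rot": [0,0,0]}])

```text
time_s: 24.8
position: [0.5895, -0.0074, -0.0045]
eef_rot: [[0.129, -0.001, -0.992], [0.992, -0.0, 0.129], [-0.0, -1.0, 0.001]]
wrist_force: [-0.8, -0.1, -0.3]
grip_width: 0.0876
```

```bash
python3 go.py 0.5895 -0.007 0.0; python3 - <<'E'
import cv2; from h import *
from plant import robot,optics
im=optics.read_camera('side'); crop(im,230,90,390,240,5,'pics/s16c.png')
E
```

```text
tool mm [ 0.4181 -4.5201  0.0393] yaw 1.4409925464110125 t 24.8 w 0.08763253101780376 tilt [-0.0006 -0.0001 -1.    ]
```

View pics/s16c.png

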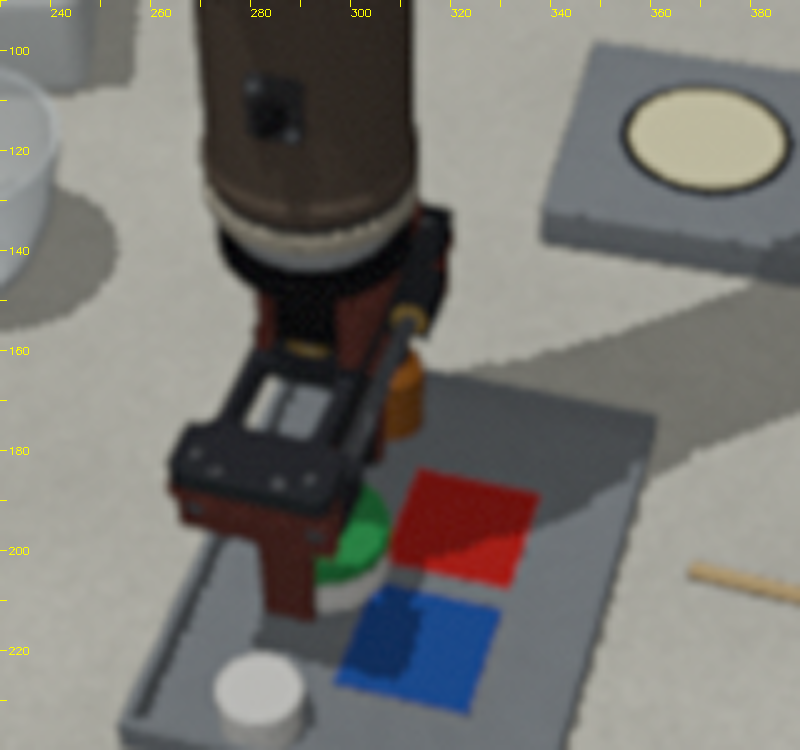

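Request:
step_arm(motion=[{"grip": 0,"delta_pos": [0,2,0],"delta_rot": [0,0,0]},{"grip": 0,"delta_pos": [0,2,0],"delta_rot": [0,0,0]},{"grip": 0,"delta_pos": [0,1,0],"delta_rot": [0,0,0]},{"grip": 0,"delta_pos": [0,0,0],"delta_rot": [0,0,0]}])

```text
time_s: 25.18
position: [0.5895, -0.0074, -0.0094]
eef_rot: [[0.129, -0.0, -0.992], [0.992, -0.0, 0.129], [-0.0, -1.0, 0.0]]
wrist_force: [-0.3, 0.8, 0.3]
grip_width: 0.0875
```

```bash
python3 go.py 0.5895 -0.007 0.0; python3 - <<'E'
import cv2; from h import *
from plant import robot,optics
im=optics.read_camera('side'); crop(im,250,170,350,230,8,'pics/s17c.png')
E
python3 wshot.py w17
```

```text
tool mm [ 0.3794 -9.3838  0.0892] yaw 1.441035578899185 t 25.1833 w 0.0875090807055382 tilt [-0.0005 -0.0001 -1.    ]
25.2333 [ 0.5896 -0.0073 -0.0092] [ 0.4201  0.7013 -0.6857  1.8187  0.5839  0.8347  0.8848]
```

View pics/s17c.png

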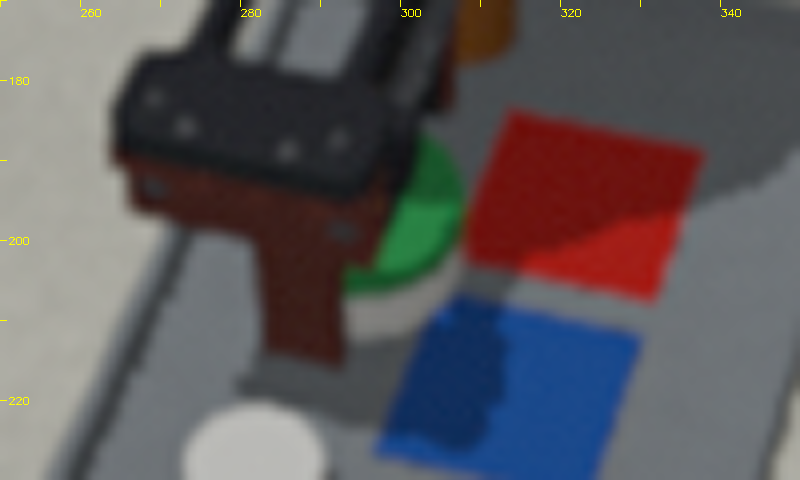

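View pics/w17.png

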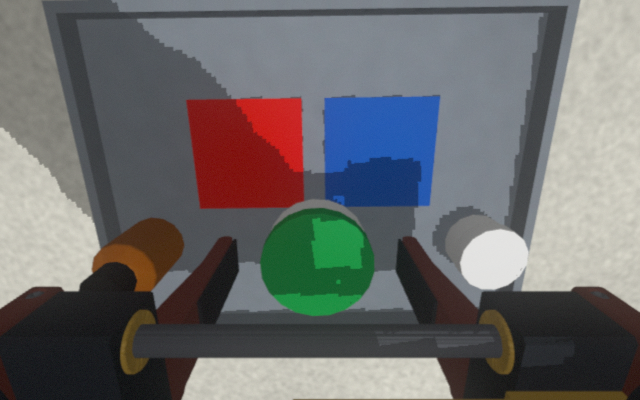

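Request:
step_arm(motion=[{"grip": 0,"delta_pos": [0,1.5,0],"delta_rot": [0,0,0]},{"grip": 0,"delta_pos": [0,1.5,0],"delta_rot": [0,0,0]},{"grip": 0,"delta_pos": [0,0,0],"delta_rot": [0,0,0]}])

```text
time_s: 25.53
position: [0.5896, -0.0074, -0.0124]
eef_rot: [[0.129, -0.0, -0.992], [0.992, -0.0, 0.129], [-0.0, -1.0, 0.0]]
wrist_force: [-0.3, -1.1, -0.7]
grip_width: 0.0879
```

Request:
step_arm(motion=[{"grip": 0,"delta_pos": [0,1,0],"delta_rot": [0,0,0]},{"grip": 0,"delta_pos": [0,1,0],"delta_rot": [0,0,0]},{"grip": 0,"delta_pos": [0,0,0],"delta_rot": [0,0,0]}])

```text
time_s: 25.78
position: [0.5896, -0.0074, -0.0143]
eef_rot: [[0.129, -0.0, -0.992], [0.992, -0.0, 0.129], [-0.0, -1.0, 0.0]]
wrist_force: [0.2, -0.6, 0.4]
grip_width: 0.0878
```

Request:
step_arm(squeeze=15, motion=[{"grip": 110,"delta_pos": [0,0,0],"delta_rot": [0,0,0]},{"grip": 110,"delta_pos": [0,0,0],"delta_rot": [0,0,0]},{"grip": 110,"delta_pos": [0,0,0],"delta_rot": [0,0,0]},{"grip": 110,"delta_pos": [0,0,0],"delta_rot": [0,0,0]},{"grip": 110,"delta_pos": [0,0,0],"delta_rot": [0,0,0]},{"grip": 110,"delta_pos": [0,0,0],"delta_rot": [0,0,0]},{"grip": 110,"delta_pos": [0,0,0],"delta_rot": [0,0,0]}])

```text
time_s: 26.37
position: [0.5898, -0.0073, -0.014]
eef_rot: [[0.129, 0.0, -0.992], [0.992, -0.0, 0.129], [-0.0, -1.0, -0.0]]
wrist_force: [0.3, -0.7, 0.0]
grip_width: 0.0586
```

```bash
python3 wshot.py w18;  python3 - <<'E'
import cv2; from h import *
from plant import robot,optics
im=optics.read_camera('side'); crop(im,250,170,350,230,8,'pics/s18c.png')
E
```

```text
26.3667 [ 0.5898 -0.0073 -0.014 ] [ 0.4167  0.7075 -0.681   1.8209  0.5899  0.8266  0.8801]
```

View pics/w18.png

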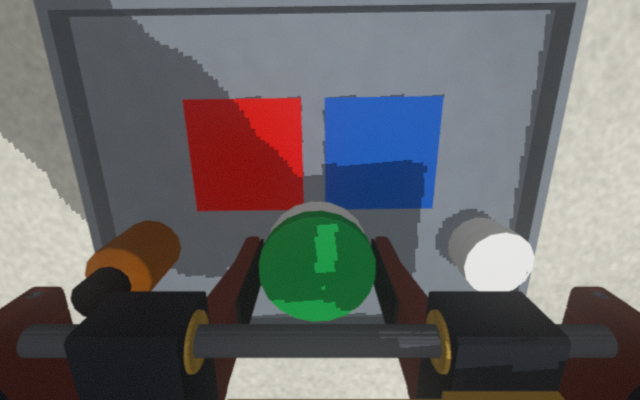

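View pics/s18c.png

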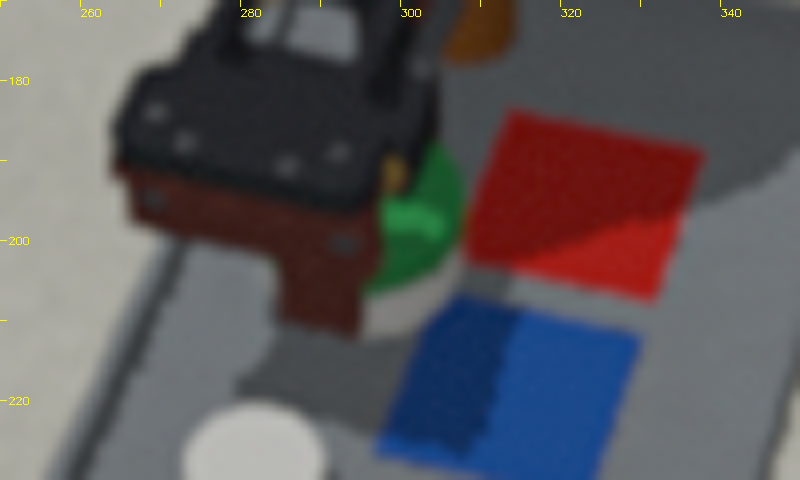

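Request:
step_arm(squeeze=25, motion=[{"grip": 120,"delta_pos": [0,0,0],"delta_rot": [0,0,0]},{"grip": 120,"delta_pos": [0,-3,0],"delta_rot": [0,0,0]},{"grip": 120,"delta_pos": [0,-5,0],"delta_rot": [0,0,0]},{"grip": 120,"delta_pos": [0,-7,0],"delta_rot": [0,0,0]},{"grip": 120,"delta_pos": [0,-7,0],"delta_rot": [0,0,0]},{"grip": 120,"delta_pos": [0,0,0],"delta_rot": [0,0,0]}])

```text
time_s: 26.97
position: [0.5909, -0.0072, 0.0098]
eef_rot: [[0.13, 0.002, -0.992], [0.992, -0.0, 0.13], [0.0, -1.0, -0.002]]
wrist_force: [0.1, 0.4, -1.3]
grip_width: 0.0585
```

```bash
python3 go.py 0.5895 -0.007 0.0;  python3 - <<'E'
import cv2; from h import *
from plant import robot,optics
im=optics.read_camera('side'); crop(im,250,160,350,230,8,'pics/s19c.png')
E
```

```text
tool mm [-0.0094  9.8262  1.3903] yaw 1.440927631325751 t 26.9667 w 0.05845421620213097 tilt [ 0.0025 -0.     -1.    ]
```

View pics/s19c.png

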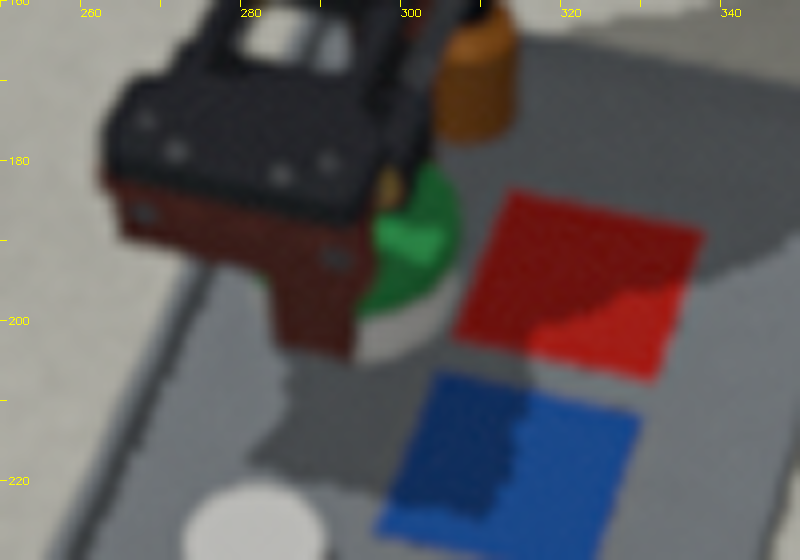

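Request:
step_arm(motion=[{"grip": 120,"delta_pos": [0,-10,0],"delta_rot": [0,0,0]},{"grip": 120,"delta_pos": [0,-15,0],"delta_rot": [0,0,0]},{"grip": 120,"delta_pos": [0,-15,0],"delta_rot": [0,0,0]},{"grip": 120,"delta_pos": [0,-15,0],"delta_rot": [0,0,0]},{"grip": 120,"delta_pos": [0,-10,0],"delta_rot": [0,0,0]},{"grip": 120,"delta_pos": [0,-5,0],"delta_rot": [0,0,0]},{"grip": 120,"delta_pos": [0,0,0],"delta_rot": [0,0,0]}])

```text
time_s: 27.6
position: [0.5904, -0.0074, 0.0791]
eef_rot: [[0.13, 0.002, -0.992], [0.992, -0.0, 0.13], [-0.0, -1.0, -0.002]]
wrist_force: [0.1, -0.2, -1.1]
grip_width: 0.0582
```

Request:
step_arm(motion=[{"grip": 120,"delta_pos": [-8,0,3],"delta_rot": [0,0,0]},{"grip": 120,"delta_pos": [-18,0,6],"delta_rot": [0,0,0]},{"grip": 120,"delta_pos": [-18,0,6],"delta_rot": [0,0,0]},{"grip": 120,"delta_pos": [-18,0,6],"delta_rot": [0,0,0]},{"grip": 120,"delta_pos": [-18,0,6],"delta_rot": [0,0,0]},{"grip": 120,"delta_pos": [-18,0,6],"delta_rot": [0,0,0]},{"grip": 120,"delta_pos": [-18,0,6],"delta_rot": [0,0,0]},{"grip": 120,"delta_pos": [-18,0,6],"delta_rot": [0,0,0]},{"grip": 120,"delta_pos": [-18,0,6],"delta_rot": [0,0,0]},{"grip": 120,"delta_pos": [-18,0,6],"delta_rot": [0,0,0]},{"grip": 120,"delta_pos": [-18,0,6],"delta_rot": [0,0,0]},{"grip": 120,"delta_pos": [-18,0,6],"delta_rot": [0,0,0]},{"grip": 120,"delta_pos": [-18,0,6],"delta_rot": [0,0,0]},{"grip": 120,"delta_pos": [-18,0,6],"delta_rot": [0,0,0]},{"grip": 120,"delta_pos": [-18,0,6],"delta_rot": [0,0,0]},{"grip": 120,"delta_pos": [-18,0,6],"delta_rot": [0,0,0]},{"grip": 120,"delta_pos": [-18,0,6],"delta_rot": [0,0,0]},{"grip": 120,"delta_pos": [-18,0,6],"delta_rot": [0,0,0]},{"grip": 120,"delta_pos": [-6,0,2],"delta_rot": [0,0,0]},{"grip": 120,"delta_pos": [0,0,0],"delta_rot": [0,0,0]}])

```text
time_s: 29.27
position: [0.4403, -0.3125, 0.077]
eef_rot: [[0.133, -0.002, -0.991], [0.991, 0.0, 0.133], [0.0, -1.0, 0.002]]
wrist_force: [0.1, -0.1, 0.1]
grip_width: 0.0581
```

```bash
python3 wshot.py w20; python3 go.py 0.443 -0.31 0.011; python3 - <<'E'
import cv2
from plant import optics
cv2.imwrite('pics/s20.png',optics.read_camera('side')[:,:,::-1])
E
```

```text
29.2667 [ 0.4403 -0.3125  0.077 ] [ 1.1053  0.5165 -0.7606  1.8843  0.4431  0.9185  1.5703]
tool mm [ 1.0663 66.2862 -1.5386] yaw 1.4392560883497147 t 29.3167 w 0.05827795425097032 tilt [-0.0008  0.0009 -1.    ]
```

View pics/w20.png

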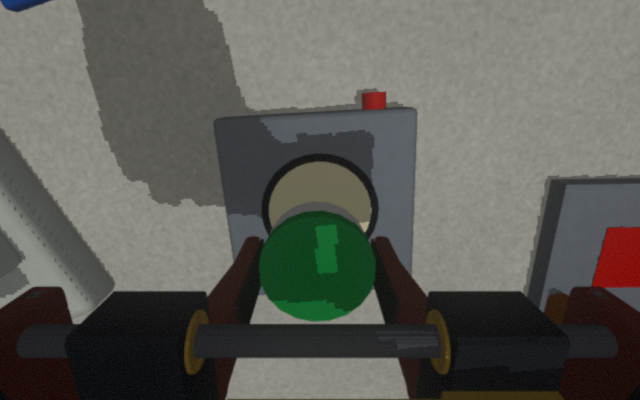

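View pics/s20.png

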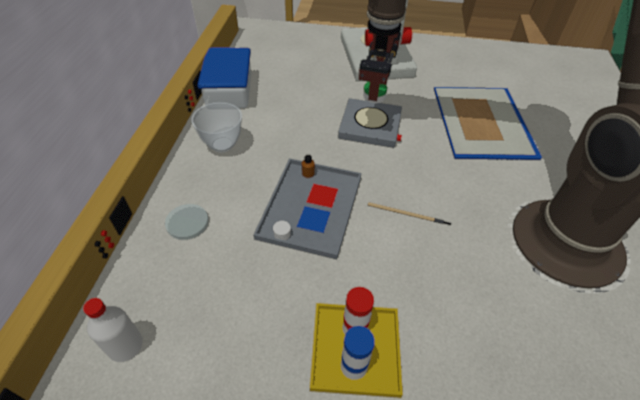

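```bash
python3 - <<'E'
import pickle,cv2; from h import *
W=pickle.load(open('pics/w20.pkl','rb'))
im=cv2.imread('pics/w20.png')
crop(im[:,:,::-1],200,90,440,330,3,'pics/w20c.png')
print(plane(W,320,208,.03))
E
```

```text
[ 0.4396 -0.3103  0.03  ]
```

View pics/w20c.png

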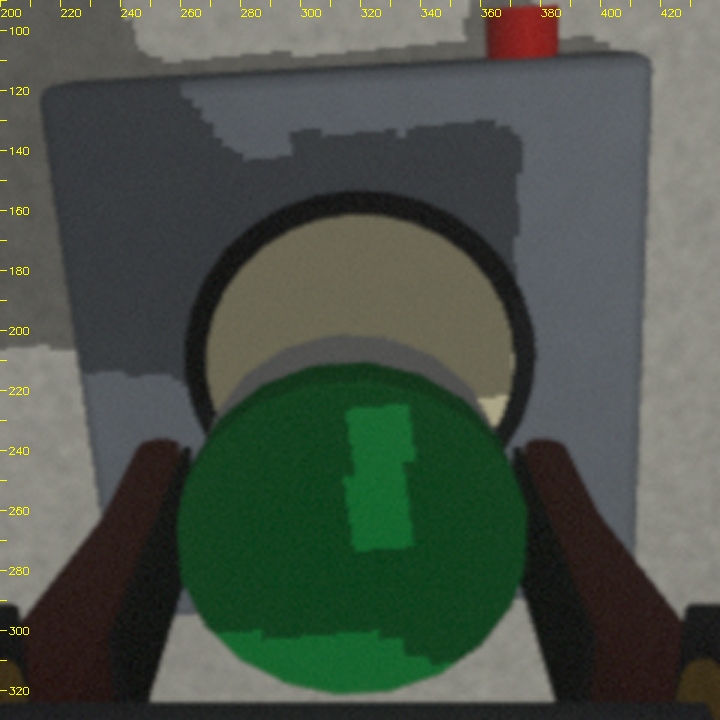

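```bash
python3 - <<'E'
import pickle; from h import *
from scipy.optimize import least_squares
W=pickle.load(open('pics/w20.pkl','rb'))
P=np.array([plane(W,u-.33,v-.33,.03) for u,v in [(268.7,208.3),(371.3,208.3),(319.4,161.2),(280,177),(358,175)]])
r=least_squares(lambda c:np.hypot(P[:3,0]-c[0],P[:3,1]-c[1])-.04,[.44,-.31]);print(r.x,r.fun)
r=least_squares(lambda c:np.hypot(P[:3,0]-c[0],P[:3,1]-c[1])-c[2],[.44,-.31,.04]);print(r.x)
# lid
for z in (.09,.1,.11,.12,.13):
  L=plane(W,317.2,265.5,z);E=plane(W,259.7,265.5,z);print(z,L,np.linalg.norm(L-E))
E
python3 go.py 0.443 -0.31 0.011
```

```text
[ 0.4425 -0.3109] [-0. -0.  0.]
[ 0.4424 -0.3109  0.04  ]
0.09 [ 0.4559 -0.3147  0.09  ] 0.0354824544529445
0.1 [ 0.4504 -0.314   0.1   ] 0.03350244711402687
0.11 [ 0.4449 -0.3133  0.11  ] 0.03152243977510931
0.12 [ 0.4394 -0.3126  0.12  ] 0.029542432436191687
0.13 [ 0.4339 -0.3118  0.13  ] 0.02756242509727412
tool mm [ 0.003  66.5488 -0.8774] yaw 1.4409908966420015 t 29.3667 w 0.05827648893371502 tilt [-0.0002  0.001  -1.    ]
```

Request:
step_arm(motion=[{"grip": 120,"delta_pos": [-0.5,8,-0.5],"delta_rot": [0,0,0]},{"grip": 120,"delta_pos": [0,15,0],"delta_rot": [0,0,0]},{"grip": 120,"delta_pos": [0,15,0],"delta_rot": [0,0,0]},{"grip": 120,"delta_pos": [0,12,0],"delta_rot": [0,0,0]},{"grip": 120,"delta_pos": [0,6,0],"delta_rot": [0,0,0]},{"grip": 120,"delta_pos": [0,4,0],"delta_rot": [0,0,0]},{"grip": 120,"delta_pos": [0,0,0],"delta_rot": [0,0,0]},{"grip": 120,"delta_pos": [0,0,0],"delta_rot": [0,0,0]}])

```text
time_s: 30.03
position: [0.4431, -0.3111, 0.0181]
eef_rot: [[0.129, 0.0, -0.992], [0.992, 0.0, 0.129], [0.0, -1.0, -0.0]]
wrist_force: [-0.4, -0.5, -0.3]
grip_width: 0.0584
```

```bash
python3 go.py 0.4428 -0.3107 0.011; python3 wshot.py w21
```

```text
tool mm [0.3713 7.1315 0.3089] yaw 1.441546406713045 t 30.0333 w 0.05839876802582048 tilt [ 0.0003  0.0001 -1.    ]
30.0333 [ 0.4431 -0.3111  0.0181] [ 1.0535  0.5958 -0.7044  1.925   0.5245  0.8116  1.5032]
```

View pics/w21.png

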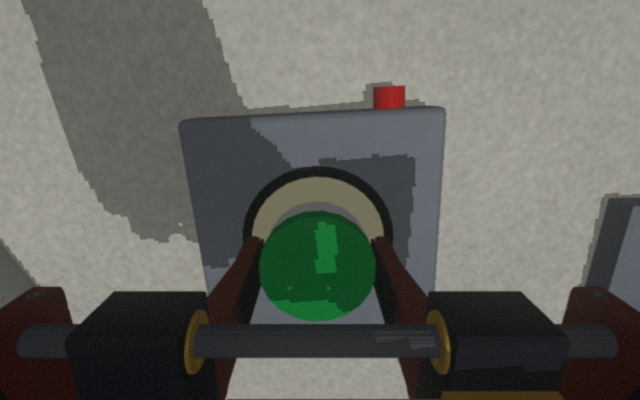

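Centred between ring sides (242–393 vs lid 259–376, both centred ~317.5). Lower the last millimetres.

Request:
step_arm(motion=[{"grip": 120,"delta_pos": [0,2,0],"delta_rot": [0,0,0]},{"grip": 120,"delta_pos": [0,2,0],"delta_rot": [0,0,0]},{"grip": 120,"delta_pos": [0,1.5,0],"delta_rot": [0,0,0]},{"grip": 120,"delta_pos": [0,0,0],"delta_rot": [0,0,0]},{"grip": 120,"delta_pos": [0,0,0],"delta_rot": [0,0,0]}])

```text
time_s: 30.5
position: [0.4425, -0.3114, 0.0124]
eef_rot: [[0.13, -0.0, -0.992], [0.992, 0.0, 0.13], [0.0, -1.0, 0.0]]
wrist_force: [0.2, -0.5, -1.2]
grip_width: 0.0581
```

Request:
step_arm(motion=[{"grip": 120,"delta_pos": [0,1,0],"delta_rot": [0,0,0]},{"grip": 120,"delta_pos": [0,0,0],"delta_rot": [0,0,0]},{"grip": 120,"delta_pos": [0,0,0],"delta_rot": [0,0,0]}])

```text
time_s: 30.75
position: [0.4426, -0.3114, 0.0114]
eef_rot: [[0.129, -0.0, -0.992], [0.992, 0.0, 0.129], [-0.0, -1.0, 0.0]]
wrist_force: [-0.1, -0.4, -0.3]
grip_width: 0.0582
```

Request:
step_arm(motion=[{"grip": 120,"delta_pos": [0,0.7,0],"delta_rot": [0,0,0]},{"grip": 120,"delta_pos": [0,0,0],"delta_rot": [0,0,0]}])

```text
time_s: 30.92
position: [0.4428, -0.3114, 0.0109]
eef_rot: [[0.129, 0.0, -0.992], [0.992, -0.0, 0.129], [-0.0, -1.0, -0.0]]
wrist_force: [-0.4, -0.2, 2.2]
grip_width: 0.058
```

Request:
step_arm(motion=[{"grip": 60,"delta_pos": [0,0,0],"delta_rot": [0,0,0]},{"grip": 0,"delta_pos": [0,0,0],"delta_rot": [0,0,0]},{"grip": 0,"delta_pos": [0,0,0],"delta_rot": [0,0,0]},{"grip": 0,"delta_pos": [0,0,0],"delta_rot": [0,0,0]},{"grip": 0,"delta_pos": [0,0,0],"delta_rot": [0,0,0]},{"grip": 0,"delta_pos": [0,-8,0],"delta_rot": [0,0,0]},{"grip": 0,"delta_pos": [0,-15,0],"delta_rot": [0,0,0]},{"grip": 0,"delta_pos": [0,-25,0],"delta_rot": [0,0,0]},{"grip": 0,"delta_pos": [0,-25,0],"delta_rot": [0,0,0]},{"grip": 0,"delta_pos": [0,-25,0],"delta_rot": [0,0,0]},{"grip": 0,"delta_pos": [0,-25,0],"delta_rot": [0,0,0]},{"grip": 0,"delta_pos": [0,-25,0],"delta_rot": [0,0,0]},{"grip": 0,"delta_pos": [0,-25,0],"delta_rot": [0,0,0]},{"grip": 0,"delta_pos": [0,-10,0],"delta_rot": [0,0,0]},{"grip": 0,"delta_pos": [0,0,0],"delta_rot": [0,0,0]}])

```text
time_s: 32.17
position: [0.444, -0.3119, 0.1964]
eef_rot: [[0.13, 0.003, -0.992], [0.992, -0.003, 0.129], [-0.003, -1.0, -0.004]]
wrist_force: [0.5, 0.3, 0.2]
grip_width: 0.088
```

```bash
python3 wshot.py w22; python3 -c "
import cv2; from h import *
crop(cv2.imread('pics/w22.png')[:,:,::-1],210,80,430,260,3,'pics/w22c.png')"
```

```text
32.1667 [ 0.444  -0.3119  0.1964] [ 1.176   0.3827 -0.8394  1.7556  0.3128  1.1381  1.6814]
```

View pics/w22c.png

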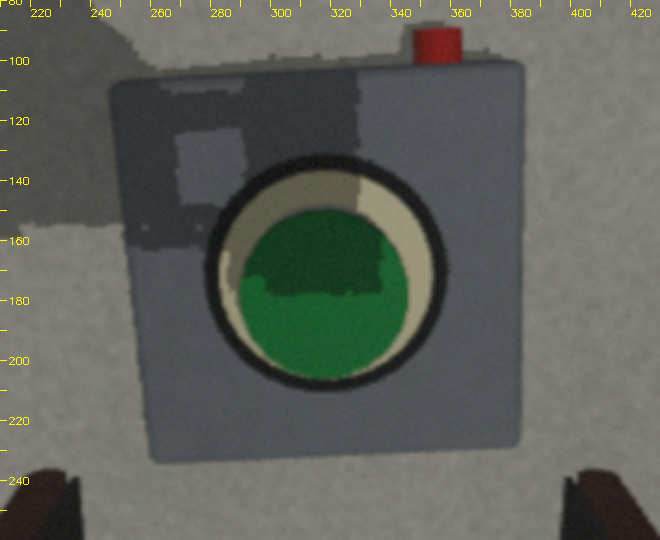

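```bash
python3 - <<'E'
import pickle; from h import *
W=pickle.load(open('pics/w22.pkl','rb'))
f=lambda x,y:(x/3+210-.33,y/3+80-.33)
print('ring',plane(W,*f(326.5,272.5),.03),'disc',plane(W,*f(327,274),.03),'lid',plane(W,*f(324,294.5),.058))
from scipy.optimize import least_squares
E
python3 go.py 0.4278 0.267 0.20
```

```text
ring [ 0.4407 -0.3105  0.03  ] disc [ 0.4413 -0.3103  0.03  ] lid [ 0.442  -0.3116  0.058 ]
tool mm [571.7885  -6.4797  90.046 ] yaw 1.4408031129510477 t 32.2167 w 0.087945187221745 tilt [ 0.0013 -0.0016 -1.    ]
```

Request:
step_arm(motion=[{"grip": 0,"delta_pos": [0,0,0],"delta_rot": [0,0.07,0]},{"grip": 0,"delta_pos": [0,0,0],"delta_rot": [0,0.12,0]},{"grip": 0,"delta_pos": [0,0,0],"delta_rot": [0,0.12,0]},{"grip": 0,"delta_pos": [0,0,0],"delta_rot": [0,0.12,0]},{"grip": 0,"delta_pos": [0,0,0],"delta_rot": [0,0.12,0]},{"grip": 0,"delta_pos": [0,0,0],"delta_rot": [0,0.12,0]},{"grip": 0,"delta_pos": [0,0,0],"delta_rot": [0,0.12,0]},{"grip": 0,"delta_pos": [0,0,0],"delta_rot": [0,0.12,0]},{"grip": 0,"delta_pos": [0,0,0],"delta_rot": [0,0.12,0]},{"grip": 0,"delta_pos": [0,0,0],"delta_rot": [0,0.12,0]},{"grip": 0,"delta_pos": [0,0,0],"delta_rot": [0,0.12,0]},{"grip": 0,"delta_pos": [0,0,0],"delta_rot": [0,0.12,0]},{"grip": 0,"delta_pos": [0,0,0],"delta_rot": [0,0.12,0]},{"grip": 0,"delta_pos": [0,0,0],"delta_rot": [0,0.06,0]},{"grip": 0,"delta_pos": [0,0,0],"delta_rot": [0,0,0]}])

```text
time_s: 33.47
position: [0.4417, -0.3109, 0.1918]
eef_rot: [[0.991, -0.003, 0.131], [-0.131, 0.001, 0.991], [-0.003, -1.0, 0.001]]
wrist_force: [-1.1, -0.4, -0.5]
grip_width: 0.0879
```

Request:
step_arm(motion=[{"grip": 0,"delta_pos": [-4,0,15],"delta_rot": [0,0,0]},{"grip": 0,"delta_pos": [-4,0,26],"delta_rot": [0,0,0]},{"grip": 0,"delta_pos": [-4,0,26],"delta_rot": [0,0,0]},{"grip": 0,"delta_pos": [-4,0,26],"delta_rot": [0,0,0]},{"grip": 0,"delta_pos": [-4,0,26],"delta_rot": [0,0,0]},{"grip": 0,"delta_pos": [-4,0,26],"delta_rot": [0,0,0]},{"grip": 0,"delta_pos": [-4,0,26],"delta_rot": [0,0,0]},{"grip": 0,"delta_pos": [-4,0,26],"delta_rot": [0,0,0]},{"grip": 0,"delta_pos": [-4,0,26],"delta_rot": [0,0,0]},{"grip": 0,"delta_pos": [-4,0,26],"delta_rot": [0,0,0]},{"grip": 0,"delta_pos": [-4,0,26],"delta_rot": [0,0,0]},{"grip": 0,"delta_pos": [-4,0,26],"delta_rot": [0,0,0]},{"grip": 0,"delta_pos": [-4,0,26],"delta_rot": [0,0,0]},{"grip": 0,"delta_pos": [-4,0,26],"delta_rot": [0,0,0]},{"grip": 0,"delta_pos": [-4,0,26],"delta_rot": [0,0,0]},{"grip": 0,"delta_pos": [-4,0,26],"delta_rot": [0,0,0]},{"grip": 0,"delta_pos": [-4,0,26],"delta_rot": [0,0,0]},{"grip": 0,"delta_pos": [-4,0,26],"delta_rot": [0,0,0]},{"grip": 0,"delta_pos": [-4,0,26],"delta_rot": [0,0,0]},{"grip": 0,"delta_pos": [-4,0,15],"delta_rot": [0,0,0]}])

```text
time_s: 35.13
position: [0.4257, 0.1959, 0.1932]
eef_rot: [[0.992, -0.001, 0.123], [-0.123, 0.001, 0.992], [-0.001, -1.0, 0.001]]
wrist_force: [-0.7, -0.7, 0.2]
grip_width: 0.0878
```

```bash
python3 go.py 0.428 0.2675 0.15
```

```text
tool mm [-6.5165 43.2223 71.3392] yaw -0.12361843483314314 t 35.1333 w 0.08775833760263083 tilt [-0.0008  0.0007 -1.    ]
```

Request:
step_arm(motion=[{"grip": 0,"delta_pos": [-2,0,17],"delta_rot": [0,0,0]},{"grip": 0,"delta_pos": [-2,0,17],"delta_rot": [0,0,0]},{"grip": 0,"delta_pos": [-1.5,0,17],"delta_rot": [0,0,0]},{"grip": 0,"delta_pos": [0,0,10],"delta_rot": [0,0,0]},{"grip": 0,"delta_pos": [0,5,5],"delta_rot": [0,0,0]},{"grip": 0,"delta_pos": [0,0,0],"delta_rot": [0,0,0]},{"grip": 0,"delta_pos": [0,0,0],"delta_rot": [0,0,0]}])

```text
time_s: 35.72
position: [0.4299, 0.2582, 0.188]
eef_rot: [[0.992, -0.001, 0.128], [-0.128, -0.001, 0.992], [-0.001, -1.0, -0.001]]
wrist_force: [0.6, -0.4, 0.0]
grip_width: 0.0875
```

```bash
python3 go.py 0.428 0.2675 0.047; python3 wshot.py w23
```

```text
tool mm [ -2.892  140.9525   9.1777] yaw -0.12818967825212477 t 35.7167 w 0.08754957864054169 tilt [-0.0013 -0.001  -1.    ]
35.7167 [0.4299 0.2582 0.188 ] [ 0.0716  0.3213 -0.8631  1.8523  0.2734  1.0935 -1.0222]
```

View pics/w23.png

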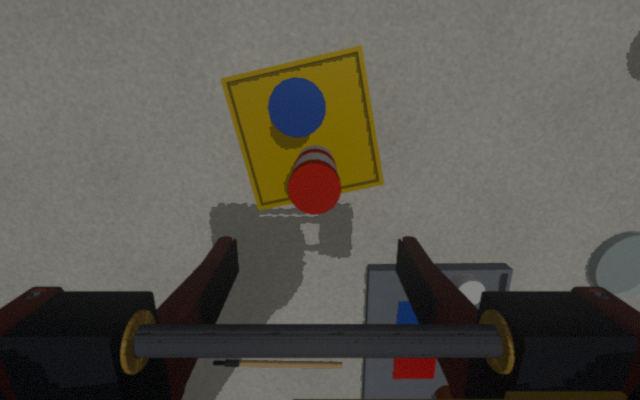

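Request:
step_arm(motion=[{"grip": 0,"delta_pos": [-1.5,5,4.5],"delta_rot": [0,0,0]},{"grip": 0,"delta_pos": [-1.5,12,4.5],"delta_rot": [0,0,0]},{"grip": 0,"delta_pos": [0,20,0],"delta_rot": [0,0,0]},{"grip": 0,"delta_pos": [0,20,0],"delta_rot": [0,0,0]},{"grip": 0,"delta_pos": [0,20,0],"delta_rot": [0,0,0]},{"grip": 0,"delta_pos": [0,20,0],"delta_rot": [0,0,0]},{"grip": 0,"delta_pos": [0,18,0],"delta_rot": [0,0,0]},{"grip": 0,"delta_pos": [0,12,0],"delta_rot": [0,0,0]},{"grip": 0,"delta_pos": [0,8,0],"delta_rot": [0,0,0]},{"grip": 0,"delta_pos": [0,4,0],"delta_rot": [0,0,0]},{"grip": 0,"delta_pos": [0,0,0],"delta_rot": [0,0,0]},{"grip": 0,"delta_pos": [0,0,0],"delta_rot": [0,0,0]}])

```text
time_s: 36.77
position: [0.4289, 0.2686, 0.0501]
eef_rot: [[0.992, 0.001, 0.129], [-0.129, 0.0, 0.992], [0.0, -1.0, 0.0]]
wrist_force: [0.1, -0.2, 0.7]
grip_width: 0.0878
```

```bash
python3 go.py 0.428 0.2675 0.047
```

```text
tool mm [-0.7034  3.1472 -1.2093] yaw -0.12891144857419698 t 36.7667 w 0.08780604455552388 tilt [ 0.0005  0.0004 -1.    ]
```

Request:
step_arm(squeeze=25, motion=[{"grip": 0,"delta_pos": [-0.7,1.5,-1],"delta_rot": [0,0,0]},{"grip": 0,"delta_pos": [0,1.5,0],"delta_rot": [0,0,0]},{"grip": 0,"delta_pos": [0,0,0],"delta_rot": [0,0,0]},{"grip": 170,"delta_pos": [0,0,0],"delta_rot": [0,0,0]},{"grip": 170,"delta_pos": [0,0,0],"delta_rot": [0,0,0]},{"grip": 170,"delta_pos": [0,0,0],"delta_rot": [0,0,0]},{"grip": 170,"delta_pos": [0,0,0],"delta_rot": [0,0,0]},{"grip": 170,"delta_pos": [0,0,0],"delta_rot": [0,0,0]},{"grip": 170,"delta_pos": [0,0,0],"delta_rot": [0,0,0]},{"grip": 170,"delta_pos": [0,0,0],"delta_rot": [0,0,0]},{"grip": 170,"delta_pos": [0,0,0],"delta_rot": [0,0,0]}])

```text
time_s: 37.68
position: [0.4279, 0.2673, 0.0467]
eef_rot: [[0.992, 0.0, 0.129], [-0.129, 0.0, 0.992], [0.0, -1.0, 0.0]]
wrist_force: [0.1, -0.0, 1.5]
grip_width: 0.0456
```

Request:
step_arm(motion=[{"grip": 170,"delta_pos": [0,-4,0],"delta_rot": [0,0,0]},{"grip": 170,"delta_pos": [0,-8,0],"delta_rot": [0,0,0]},{"grip": 170,"delta_pos": [0,-15,0],"delta_rot": [0,0,0]},{"grip": 170,"delta_pos": [0,-15,0],"delta_rot": [0,0,0]},{"grip": 170,"delta_pos": [0,-15,0],"delta_rot": [0,0,0]},{"grip": 170,"delta_pos": [0,-15,0],"delta_rot": [0,0,0]},{"grip": 170,"delta_pos": [0,-6,0],"delta_rot": [0,0,0]},{"grip": 170,"delta_pos": [0,0,0],"delta_rot": [0,0,0]}])

```text
time_s: 38.35
position: [0.4285, 0.2679, 0.1264]
eef_rot: [[0.992, 0.003, 0.129], [-0.129, 0.001, 0.992], [0.002, -1.0, 0.001]]
wrist_force: [-0.7, -0.2, -3.1]
grip_width: 0.0454
```

```bash
python3 go.py 0.533 -0.038 0.125
```

```text
tool mm [ 142.9865    1.3034 -289.919 ] yaw -0.12915097407869564 t 38.35 w 0.0454255698649513 tilt [ 0.0026  0.0011 -1.    ]
```

Request:
step_arm(motion=[{"grip": 170,"delta_pos": [5,0,-9],"delta_rot": [0,0,0]},{"grip": 170,"delta_pos": [9,0,-18],"delta_rot": [0,0,0]},{"grip": 170,"delta_pos": [9,0,-18],"delta_rot": [0,0,0]},{"grip": 170,"delta_pos": [9,0,-18],"delta_rot": [0,0,0]},{"grip": 170,"delta_pos": [9,0,-18],"delta_rot": [0,0,0]},{"grip": 170,"delta_pos": [9,0,-18],"delta_rot": [0,0,0]},{"grip": 170,"delta_pos": [9,0,-18],"delta_rot": [0,0,0]},{"grip": 170,"delta_pos": [9,0,-18],"delta_rot": [0,0,0]},{"grip": 170,"delta_pos": [9,0,-18],"delta_rot": [0,0,0]},{"grip": 170,"delta_pos": [9,0,-18],"delta_rot": [0,0,0]},{"grip": 170,"delta_pos": [9,0,-18],"delta_rot": [0,0,0]},{"grip": 170,"delta_pos": [9,0,-18],"delta_rot": [0,0,0]},{"grip": 170,"delta_pos": [9,0,-18],"delta_rot": [0,0,0]},{"grip": 170,"delta_pos": [9,0,-18],"delta_rot": [0,0,0]},{"grip": 170,"delta_pos": [9,0,-18],"delta_rot": [0,0,0]},{"grip": 170,"delta_pos": [9,0,-18],"delta_rot": [0,0,0]},{"grip": 170,"delta_pos": [3,0,-8],"delta_rot": [0,0,0]},{"grip": 170,"delta_pos": [0,0,-3],"delta_rot": [0,0,0]},{"grip": 170,"delta_pos": [0,0,0],"delta_rot": [0,0,0]},{"grip": 170,"delta_pos": [0,0,0],"delta_rot": [0,0,0]}])

```text
time_s: 40.02
position: [0.5316, -0.0376, 0.1244]
eef_rot: [[0.992, -0.001, 0.128], [-0.128, 0.001, 0.992], [-0.001, -1.0, 0.001]]
wrist_force: [0.9, 0.5, -2.4]
grip_width: 0.0454
```

```bash
python3 go.py 0.533 -0.038 0.047; python3 wshot.py w24
```

```text
tool mm [ 1.4916 77.4224 -0.2725] yaw -0.1279888175857296 t 40.0167 w 0.04543727466368784 tilt [-0.0008  0.0006 -1.    ]
40.0167 [ 0.5316 -0.0376  0.1244] [ 0.5597  0.4297 -0.7435  1.8593  0.3441  0.9858 -0.4601]
```

View pics/w24.png

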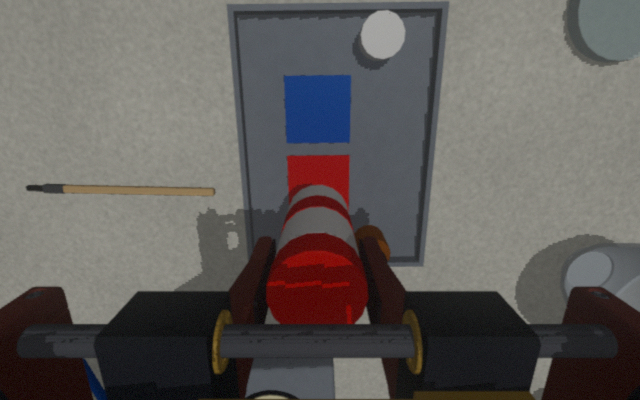

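Request:
step_arm(motion=[{"grip": 170,"delta_pos": [0.5,8,0],"delta_rot": [0,0,0]},{"grip": 170,"delta_pos": [0,15,0],"delta_rot": [0,0,0]},{"grip": 170,"delta_pos": [0,15,0],"delta_rot": [0,0,0]},{"grip": 170,"delta_pos": [0,14,0],"delta_rot": [0,0,0]},{"grip": 170,"delta_pos": [0,10,0],"delta_rot": [0,0,0]},{"grip": 170,"delta_pos": [0,6,0],"delta_rot": [0,0,0]},{"grip": 170,"delta_pos": [0,4,0],"delta_rot": [0,0,0]},{"grip": 170,"delta_pos": [0,0,0],"delta_rot": [0,0,0]},{"grip": 170,"delta_pos": [0,0,0],"delta_rot": [0,0,0]}])

```text
time_s: 40.82
position: [0.533, -0.0385, 0.053]
eef_rot: [[0.992, 0.0, 0.128], [-0.128, 0.0, 0.992], [0.0, -1.0, 0.0]]
wrist_force: [0.1, 0.1, -0.8]
grip_width: 0.0456
```

```bash
python3 go.py 0.533 -0.038 0.047
```

```text
tool mm [-0.1041  6.0067  0.4462] yaw -0.12869802363611785 t 40.8167 w 0.045640655313522877 tilt [ 0.0004  0.0001 -1.    ]
```

Request:
step_arm(motion=[{"grip": 170,"delta_pos": [0,2,0.5],"delta_rot": [0,0,0]},{"grip": 170,"delta_pos": [0,2,0],"delta_rot": [0,0,0]},{"grip": 170,"delta_pos": [0,1.5,0],"delta_rot": [0,0,0]},{"grip": 170,"delta_pos": [0,0,0],"delta_rot": [0,0,0]},{"grip": 170,"delta_pos": [0,0,0],"delta_rot": [0,0,0]}])

```text
time_s: 41.23
position: [0.5328, -0.0382, 0.0473]
eef_rot: [[0.992, 0.0, 0.129], [-0.129, -0.0, 0.992], [0.0, -1.0, -0.0]]
wrist_force: [0.1, 0.2, -2.4]
grip_width: 0.0454
```

Request:
step_arm(motion=[{"grip": 170,"delta_pos": [0,0.7,0],"delta_rot": [0,0,0]},{"grip": 170,"delta_pos": [0,0,0],"delta_rot": [0,0,0]}])

```text
time_s: 41.4
position: [0.5331, -0.0382, 0.0468]
eef_rot: [[0.992, 0.0, 0.129], [-0.129, -0.0, 0.992], [0.0, -1.0, 0.0]]
wrist_force: [0.5, -1.1, -0.8]
grip_width: 0.0455
```

Request:
step_arm(motion=[{"grip": 170,"delta_pos": [0,0.6,0],"delta_rot": [0,0,0]},{"grip": 170,"delta_pos": [0,0,0],"delta_rot": [0,0,0]}])

```text
time_s: 41.57
position: [0.5333, -0.0382, 0.0467]
eef_rot: [[0.992, 0.001, 0.129], [-0.129, -0.0, 0.992], [0.001, -1.0, -0.0]]
wrist_force: [-1.4, 0.2, 5.4]
grip_width: 0.0456
```

Request:
step_arm(motion=[{"grip": 60,"delta_pos": [0,0,0],"delta_rot": [0,0,0]},{"grip": 0,"delta_pos": [0,0,0],"delta_rot": [0,0,0]},{"grip": 0,"delta_pos": [0,0,0],"delta_rot": [0,0,0]},{"grip": 0,"delta_pos": [0,0,0],"delta_rot": [0,0,0]},{"grip": 0,"delta_pos": [0,0,0],"delta_rot": [0,0,0]},{"grip": 0,"delta_pos": [0,-10,0],"delta_rot": [0,0,0]},{"grip": 0,"delta_pos": [0,-20,0],"delta_rot": [0,0,0]},{"grip": 0,"delta_pos": [0,-25,0],"delta_rot": [0,0,0]},{"grip": 0,"delta_pos": [0,-25,0],"delta_rot": [0,0,0]},{"grip": 0,"delta_pos": [0,-25,0],"delta_rot": [0,0,0]},{"grip": 0,"delta_pos": [0,-10,0],"delta_rot": [0,0,0]},{"grip": 0,"delta_pos": [0,0,0],"delta_rot": [0,0,0]}])

```text
time_s: 42.57
position: [0.5345, -0.0381, 0.1637]
eef_rot: [[0.992, 0.005, 0.129], [-0.129, -0.001, 0.992], [0.005, -1.0, -0.0]]
wrist_force: [0.6, -0.4, -0.3]
grip_width: 0.0878
```

```bash
python3 go.py 0.423 0.3358 0.16; python3 wshot.py w25
```

```text
tool mm [-158.7081    2.8787  356.428 ] yaw -0.12918510839817873 t 42.5667 w 0.08775271025123664 tilt [ 0.0047 -0.0009 -1.    ]
42.5667 [ 0.5345 -0.0381  0.1637] [ 0.5819  0.3862 -0.7651  1.8142  0.3059  1.0579 -0.4267]
```

View pics/w25.png

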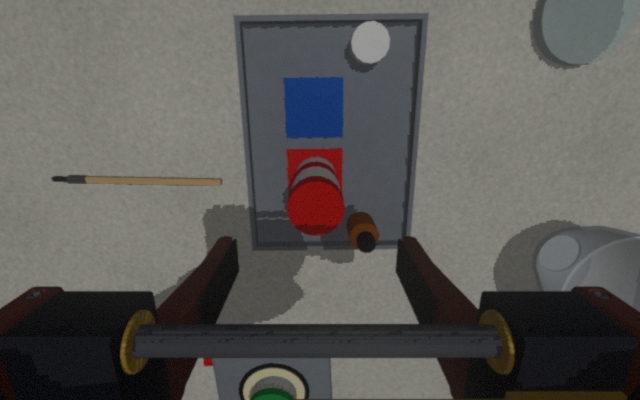

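Red jar stands on its pad (lid at (316,206)); vial and white pot untouched. Now the blue jar.

Request:
step_arm(motion=[{"grip": 0,"delta_pos": [-5,0,11],"delta_rot": [0,0,0]},{"grip": 0,"delta_pos": [-9,0,21],"delta_rot": [0,0,0]},{"grip": 0,"delta_pos": [-9,0,21],"delta_rot": [0,0,0]},{"grip": 0,"delta_pos": [-9,0,21],"delta_rot": [0,0,0]},{"grip": 0,"delta_pos": [-9,0,21],"delta_rot": [0,0,0]},{"grip": 0,"delta_pos": [-9,0,21],"delta_rot": [0,0,0]},{"grip": 0,"delta_pos": [-9,0,21],"delta_rot": [0,0,0]},{"grip": 0,"delta_pos": [-9,0,21],"delta_rot": [0,0,0]},{"grip": 0,"delta_pos": [-9,0,21],"delta_rot": [0,0,0]},{"grip": 0,"delta_pos": [-9,0,21],"delta_rot": [0,0,0]},{"grip": 0,"delta_pos": [-9,0,21],"delta_rot": [0,0,0]},{"grip": 0,"delta_pos": [-9,0,21],"delta_rot": [0,0,0]},{"grip": 0,"delta_pos": [-9,0,21],"delta_rot": [0,0,0]},{"grip": 0,"delta_pos": [-9,0,21],"delta_rot": [0,0,0]},{"grip": 0,"delta_pos": [-9,0,21],"delta_rot": [0,0,0]},{"grip": 0,"delta_pos": [-9,0,21],"delta_rot": [0,0,0]},{"grip": 0,"delta_pos": [-9,0,21],"delta_rot": [0,0,0]},{"grip": 0,"delta_pos": [-9,0,9],"delta_rot": [0,0,0]},{"grip": 0,"delta_pos": [0,0,0],"delta_rot": [0,0,0]},{"grip": 0,"delta_pos": [0,0,0],"delta_rot": [0,0,0]}])

```text
time_s: 44.28
position: [0.4207, 0.3349, 0.1599]
eef_rot: [[0.992, -0.002, 0.127], [-0.127, -0.001, 0.992], [-0.001, -1.0, -0.002]]
wrist_force: [0.5, -0.8, 0.7]
grip_width: 0.0874
```

```bash
python3 go.py 0.423 0.3358 0.047; python3 wshot.py w26
```

```text
tool mm [  2.2685 112.9407   1.3806] yaw -0.12688384556185545 t 44.2833 w 0.08736780568867057 tilt [-0.0015 -0.0014 -1.    ]
44.2833 [0.4207 0.3349 0.1599] [-0.1041  0.4253 -0.8529  1.8046  0.3601  1.0777 -1.2145]
```

View pics/w26.png

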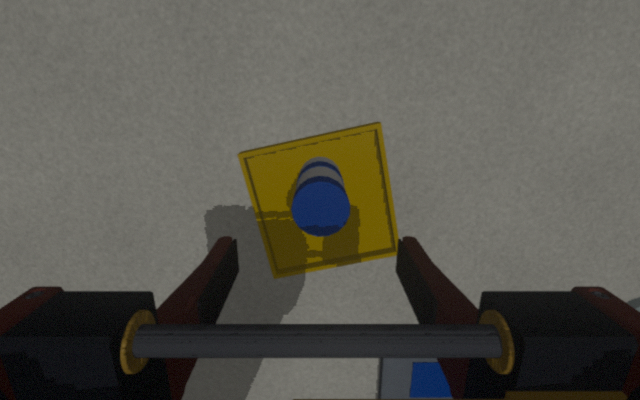

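Request:
step_arm(motion=[{"grip": 0,"delta_pos": [1,8,0],"delta_rot": [0,0,0]},{"grip": 0,"delta_pos": [0,18,0],"delta_rot": [0,0,0]},{"grip": 0,"delta_pos": [0,20,0],"delta_rot": [0,0,0]},{"grip": 0,"delta_pos": [0,20,0],"delta_rot": [0,0,0]},{"grip": 0,"delta_pos": [0,18,0],"delta_rot": [0,0,0]},{"grip": 0,"delta_pos": [0,14,0],"delta_rot": [0,0,0]},{"grip": 0,"delta_pos": [0,8,0],"delta_rot": [0,0,0]},{"grip": 0,"delta_pos": [0,4,0],"delta_rot": [0,0,0]},{"grip": 0,"delta_pos": [0,0,0],"delta_rot": [0,0,0]},{"grip": 0,"delta_pos": [0,0,0],"delta_rot": [0,0,0]}])

```text
time_s: 45.17
position: [0.4234, 0.3349, 0.0513]
eef_rot: [[0.992, 0.0, 0.129], [-0.129, 0.0, 0.992], [0.0, -1.0, 0.0]]
wrist_force: [0.7, -0.4, 0.0]
grip_width: 0.0876
```

```bash
python3 go.py 0.423 0.3358 0.047
```

```text
tool mm [-0.5118  4.2997  0.8237] yaw -0.12962708529247913 t 45.1667 w 0.08760302645962276 tilt [ 0.0004  0.0002 -1.    ]
```

Request:
step_arm(squeeze=25, motion=[{"grip": 0,"delta_pos": [-0.5,2,0.7],"delta_rot": [0,0,0]},{"grip": 0,"delta_pos": [0,2,0],"delta_rot": [0,0,0]},{"grip": 0,"delta_pos": [0,0,0],"delta_rot": [0,0,0]},{"grip": 170,"delta_pos": [0,0,0],"delta_rot": [0,0,0]},{"grip": 170,"delta_pos": [0,0,0],"delta_rot": [0,0,0]},{"grip": 170,"delta_pos": [0,0,0],"delta_rot": [0,0,0]},{"grip": 170,"delta_pos": [0,0,0],"delta_rot": [0,0,0]},{"grip": 170,"delta_pos": [0,0,0],"delta_rot": [0,0,0]},{"grip": 170,"delta_pos": [0,0,0],"delta_rot": [0,0,0]},{"grip": 170,"delta_pos": [0,0,0],"delta_rot": [0,0,0]},{"grip": 170,"delta_pos": [0,0,0],"delta_rot": [0,0,0]}])

```text
time_s: 46.08
position: [0.4226, 0.3357, 0.0469]
eef_rot: [[0.992, 0.0, 0.129], [-0.129, -0.0, 0.992], [0.0, -1.0, -0.0]]
wrist_force: [-0.0, 0.5, -0.4]
grip_width: 0.0454
```

Request:
step_arm(motion=[{"grip": 170,"delta_pos": [0,-4,0],"delta_rot": [0,0,0]},{"grip": 170,"delta_pos": [0,-8,0],"delta_rot": [0,0,0]},{"grip": 170,"delta_pos": [0,-15,0],"delta_rot": [0,0,0]},{"grip": 170,"delta_pos": [0,-15,0],"delta_rot": [0,0,0]},{"grip": 170,"delta_pos": [0,-15,0],"delta_rot": [0,0,0]},{"grip": 170,"delta_pos": [0,-15,0],"delta_rot": [0,0,0]},{"grip": 170,"delta_pos": [0,-6,0],"delta_rot": [0,0,0]},{"grip": 170,"delta_pos": [0,0,0],"delta_rot": [0,0,0]}])

```text
time_s: 46.75
position: [0.4232, 0.3365, 0.1267]
eef_rot: [[0.992, 0.002, 0.129], [-0.129, 0.002, 0.992], [0.002, -1.0, 0.002]]
wrist_force: [0.5, 0.2, -2.3]
grip_width: 0.0453
```

```bash
python3 go.py 0.5416 0.0332 0.125
```

```text
tool mm [ 156.4672    1.5143 -285.5443] yaw -0.12915261453669158 t 46.75 w 0.04532983499600698 tilt [ 0.0024  0.0015 -1.    ]
```

Request:
step_arm(motion=[{"grip": 170,"delta_pos": [5,0,-9],"delta_rot": [0,0,0]},{"grip": 170,"delta_pos": [10,0,-18],"delta_rot": [0,0,0]},{"grip": 170,"delta_pos": [10,0,-18],"delta_rot": [0,0,0]},{"grip": 170,"delta_pos": [10,0,-18],"delta_rot": [0,0,0]},{"grip": 170,"delta_pos": [10,0,-18],"delta_rot": [0,0,0]},{"grip": 170,"delta_pos": [10,0,-18],"delta_rot": [0,0,0]},{"grip": 170,"delta_pos": [10,0,-18],"delta_rot": [0,0,0]},{"grip": 170,"delta_pos": [10,0,-18],"delta_rot": [0,0,0]},{"grip": 170,"delta_pos": [10,0,-18],"delta_rot": [0,0,0]},{"grip": 170,"delta_pos": [10,0,-18],"delta_rot": [0,0,0]},{"grip": 170,"delta_pos": [10,0,-18],"delta_rot": [0,0,0]},{"grip": 170,"delta_pos": [10,0,-18],"delta_rot": [0,0,0]},{"grip": 170,"delta_pos": [10,0,-18],"delta_rot": [0,0,0]},{"grip": 170,"delta_pos": [10,0,-18],"delta_rot": [0,0,0]},{"grip": 170,"delta_pos": [10,0,-16],"delta_rot": [0,0,0]},{"grip": 170,"delta_pos": [8,0,-12],"delta_rot": [0,0,0]},{"grip": 170,"delta_pos": [3,0,-8],"delta_rot": [0,0,0]},{"grip": 170,"delta_pos": [0,0,-4],"delta_rot": [0,0,0]},{"grip": 170,"delta_pos": [0,0,0],"delta_rot": [0,0,0]},{"grip": 170,"delta_pos": [0,0,0],"delta_rot": [0,0,0]}])

```text
time_s: 48.42
position: [0.5401, 0.0356, 0.1246]
eef_rot: [[0.992, -0.001, 0.128], [-0.128, 0.0, 0.992], [-0.001, -1.0, 0.0]]
wrist_force: [0.2, -0.0, -1.1]
grip_width: 0.0456
```

```bash
python3 go.py 0.5416 0.0332 0.047; python3 wshot.py w27
```

```text
tool mm [ 1.8419 77.646  -2.2094] yaw -0.12840182966610678 t 48.4167 w 0.04560849112415409 tilt [-0.0008  0.0003 -1.    ]
48.4167 [0.5401 0.0356 0.1246] [ 0.4444  0.4548 -0.7806  1.8381  0.3749  1.0029 -0.62  ]
```

View pics/w27.png

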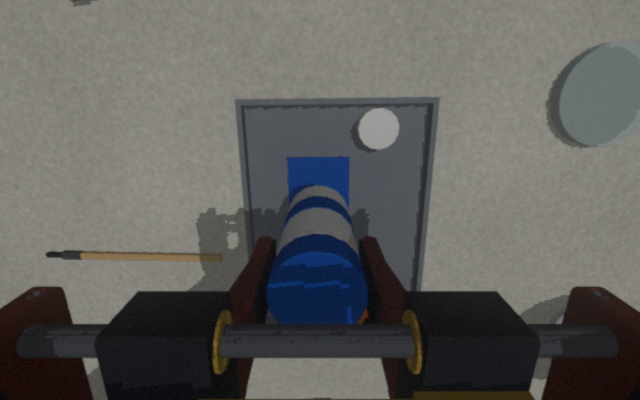

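Request:
step_arm(motion=[{"grip": 170,"delta_pos": [0.5,8,-1],"delta_rot": [0,0,0]},{"grip": 170,"delta_pos": [0.5,15,-1],"delta_rot": [0,0,0]},{"grip": 170,"delta_pos": [0,15,0],"delta_rot": [0,0,0]},{"grip": 170,"delta_pos": [0,14,0],"delta_rot": [0,0,0]},{"grip": 170,"delta_pos": [0,10,0],"delta_rot": [0,0,0]},{"grip": 170,"delta_pos": [0,6,0],"delta_rot": [0,0,0]},{"grip": 170,"delta_pos": [0,4,0],"delta_rot": [0,0,0]},{"grip": 170,"delta_pos": [0,0,0],"delta_rot": [0,0,0]},{"grip": 170,"delta_pos": [0,0,0],"delta_rot": [0,0,0]}])

```text
time_s: 49.22
position: [0.5418, 0.0332, 0.0532]
eef_rot: [[0.992, 0.0, 0.128], [-0.128, 0.0, 0.992], [0.0, -1.0, 0.0]]
wrist_force: [0.9, -1.6, -1.9]
grip_width: 0.0452
```

```bash
python3 go.py 0.5416 0.0332 0.047
```

```text
tool mm [-0.1786  6.197  -0.0669] yaw -0.12862110809383578 t 49.2167 w 0.04516162962930032 tilt [ 0.0003  0.0001 -1.    ]
```

Request:
step_arm(motion=[{"grip": 170,"delta_pos": [0,2,0],"delta_rot": [0,0,0]},{"grip": 170,"delta_pos": [0,2,0],"delta_rot": [0,0,0]},{"grip": 170,"delta_pos": [0,1.5,0],"delta_rot": [0,0,0]},{"grip": 170,"delta_pos": [0,0.5,0],"delta_rot": [0,0,0]},{"grip": 170,"delta_pos": [0,0,0],"delta_rot": [0,0,0]},{"grip": 170,"delta_pos": [0,0,0],"delta_rot": [0,0,0]}])

```text
time_s: 49.72
position: [0.5416, 0.0329, 0.047]
eef_rot: [[0.992, 0.0, 0.129], [-0.129, -0.0, 0.992], [0.0, -1.0, -0.0]]
wrist_force: [0.2, 0.6, -1.4]
grip_width: 0.0452
```

Request:
step_arm(motion=[{"grip": 170,"delta_pos": [0,0.6,0],"delta_rot": [0,0,0]},{"grip": 170,"delta_pos": [0,0,0],"delta_rot": [0,0,0]}])

```text
time_s: 49.88
position: [0.5418, 0.0331, 0.0469]
eef_rot: [[0.992, 0.0, 0.129], [-0.129, -0.0, 0.992], [0.001, -1.0, -0.0]]
wrist_force: [-1.5, -0.3, 3.6]
grip_width: 0.0454
```

Contact made; release and rise clear.

Request:
step_arm(motion=[{"grip": 60,"delta_pos": [0,0,0],"delta_rot": [0,0,0]},{"grip": 0,"delta_pos": [0,0,0],"delta_rot": [0,0,0]},{"grip": 0,"delta_pos": [0,0,0],"delta_rot": [0,0,0]},{"grip": 0,"delta_pos": [0,0,0],"delta_rot": [0,0,0]},{"grip": 0,"delta_pos": [0,0,0],"delta_rot": [0,0,0]},{"grip": 0,"delta_pos": [0,-10,0],"delta_rot": [0,0,0]},{"grip": 0,"delta_pos": [0,-20,0],"delta_rot": [0,0,0]},{"grip": 0,"delta_pos": [0,-25,0],"delta_rot": [0,0,0]},{"grip": 0,"delta_pos": [0,-25,0],"delta_rot": [0,0,0]},{"grip": 0,"delta_pos": [0,-25,0],"delta_rot": [0,0,0]},{"grip": 0,"delta_pos": [0,-25,0],"delta_rot": [0,0,0]},{"grip": 0,"delta_pos": [0,-25,-15],"delta_rot": [0,0,0]},{"grip": 0,"delta_pos": [0,-25,-20],"delta_rot": [0,0,0]},{"grip": 0,"delta_pos": [0,-25,-20],"delta_rot": [0,0,0]},{"grip": 0,"delta_pos": [0,-20,-20],"delta_rot": [0,0,0]},{"grip": 0,"delta_pos": [0,-10,-20],"delta_rot": [0,0,0]},{"grip": 0,"delta_pos": [0,0,0],"delta_rot": [0,0,0]},{"grip": 0,"delta_pos": [0,0,0],"delta_rot": [0,0,0]}])

```text
time_s: 51.38
position: [0.5294, -0.062, 0.2822]
eef_rot: [[0.991, 0.001, 0.131], [-0.131, -0.001, 0.991], [0.001, -1.0, -0.0]]
wrist_force: [-0.3, 0.6, -0.3]
grip_width: 0.0878
```

```bash
python3 wshot.py w28; python3 - <<'E'
import cv2; from h import *
from plant import optics
crop(cv2.imread('pics/w28.png')[:,:,::-1],220,40,420,230,4,'pics/w28c.png')
im=optics.read_camera('side'); cv2.imwrite('pics/s28.png',im[:,:,::-1])
E
```

```text
51.3833 [ 0.5294 -0.062   0.2822] [ 0.6861  0.2835 -0.819   1.6508  0.2145  1.2991 -0.3019]
```

View pics/w28c.png

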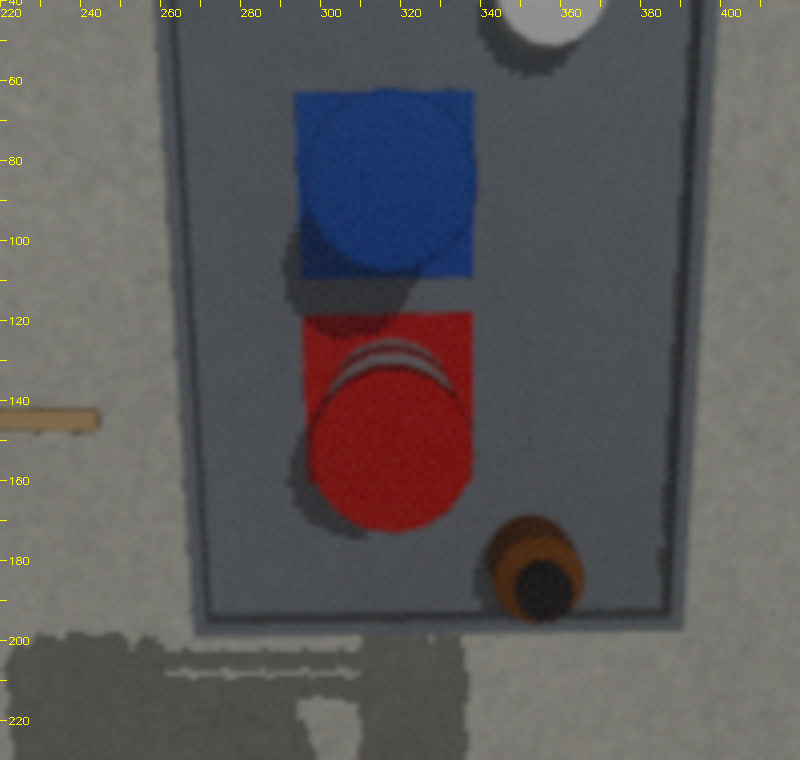

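View pics/s28.png

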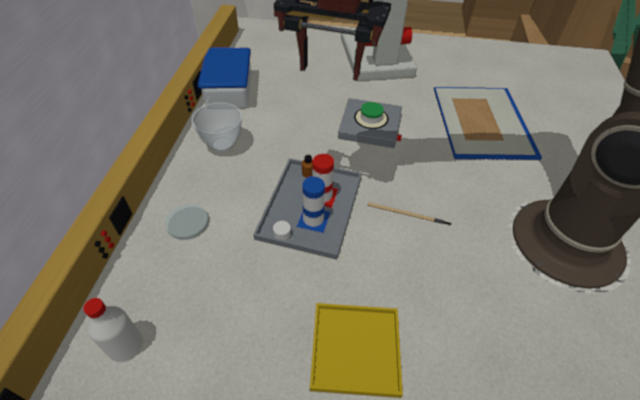

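```bash
python3 - <<'E'
import pickle; from h import *
W=pickle.load(open('pics/w28.pkl','rb'))
f=lambda x,y:(x/4+220-.375,y/4+40-.375)
bp=np.mean([plane(W,*f(*p),.005) for p in [(294,92),(474,92),(301,277),(473,277)]],0)
a=plane(W,*f(302,313),.005);b=plane(W,*f(473,313),.005)
ex=(b-a)/np.linalg.norm(b-a);ey=np.array([-ex[1],ex[0],0]);rp=(a+b)/2-.03*ey
print('pads',bp,rp,np.linalg.norm(b-a)); print('lids',plane(W,*f(389,181),.115),plane(W,*f(391,449),.115))
E
```

```text
pads [0.5408 0.0329 0.005 ] [ 0.532  -0.0385  0.005 ] 0.05991060523494466
lids [0.5416 0.0313 0.115 ] [ 0.533  -0.0382  0.115 ]
```

Both jars are within about 2 mm of their pad centres, upright, and the gripper is clear. Handing in.

```bash
python3 -c "
from plant import order,robot
print(order.finish_job()); print(robot.get_state()['time_s'])"
```

```text
the job is handed in; nothing more can be done
None
the job is handed in; nothing more can be done
```

The job is done and handed in at about 51.5 s, well under the 104 s limit. I moved both jars to the yellow tray, placed the green pot on the lit disc, then returned the red jar and the blue jar to their own pads.

- **Pot:** its last check put it about 1.5 mm from the disc's centre, standing upright.
- **Jars:** blue measured about 2 mm and red about 1 mm from their pad centres. Both looked upright in the last side picture, and I lowered each until I felt contact before letting go.
- **Bystanders:** the white pot and the amber vial stand where they were. The largest contact force I read was about 8 N.

**What disagreed:**
- **Finger ends:** in the pictures they sat about 25–30 mm above the reported TCP. I had to lower the tool to a reported z of −14 mm to grip the pot, so I went down in small steps and watched the force, and met no contact.
- **Camera heights:** top and side together read about 5 mm low. The top camera also put things 3–4 mm further right than the wrist camera did. I used the wrist camera's positions.
- **Pot grip width:** it read about 58.5 mm, which is closer to the pot's body (58 mm) than its lid (60 mm). The grip held throughout.

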